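# Heft the totes and push the full ones back

### The job

Working from the robot's left to its right, raise the handle end of each closed tote by about a centimetre to feel whether it is full (it holds a steel press disc) or light, the far end staying on the table. Slide each full tote back until it stands flat and square against the sprung bumper of the back rail, pressing the bumper only gently; leave the light totes standing where they are. Never lift a whole tote off the table, and leave the other things alone.

Things in the scene. Friction and masses are not known exactly. Their poses are not given: they have to be found in the camera images.
- tote_left: The left tote (left is +y); the three look alike: closed grey plastic box with a white lid, 160 long (own x) x 110 wide (own y) x 60 tall, its length pointing away from the robot (yaw within 0.22 rad). Origin at the centre of its underside, x towards its far end, z up. All in all it weighs 0.27 to 0.34 kg (light) or 0.84 to 1.0 kg (full); of the three, one or two are full.
- tote_left_handle (a point): Grip point of the left tote: centre of the bar of its white bail handle, which stands up from the lid at the end nearer the robot. The bar is 64 long (along the tote's width), 14 x 14 in section; its centre is 97 mm above the table, 37 mm above the lid, 45 mm from the tote's middle. Pinch it along the tote's length, between its two arms (48 apart). It swings freely fore and aft, 0.7 rad each way, about pins 29 mm below the bar.
- tote_left_near (a point): Middle of the near (handle end) bottom edge of the left tote, on the table at the start; x points to the far end. Raising this end by the handle takes 2 to 2.6 N (light) or 5.3 to 7.5 N (full).
- tote_left_far (a point): Middle of the far bottom edge of the left tote, 160 mm from the near one, 125 mm from the handle's centre measured along the tote
- tote_mid: The middle tote (left is +y); the three look alike: closed grey plastic box with a white lid, 160 long (own x) x 110 wide (own y) x 60 tall, its length pointing away from the robot (yaw within 0.22 rad). Origin at the centre of its underside, x towards its far end, z up. All in all it weighs 0.27 to 0.34 kg (light) or 0.84 to 1.0 kg (full); of the three, one or two are full.
- tote_mid_handle (a point): Grip point of the middle tote: centre of the bar of its white bail handle, which stands up from the lid at the end nearer the robot. The bar is 64 long (along the tote's width), 14 x 14 in section; its centre is 97 mm above the table, 37 mm above the lid, 45 mm from the tote's middle. Pinch it along the tote's length, between its two arms (48 apart). It swings freely fore and aft, 0.7 rad each way, about pins 29 mm below the bar.
- tote_mid_near (a point): Middle of the near (handle end) bottom edge of the middle tote, on the table at the start; x points to the far end. Raising this end by the handle takes 2 to 2.6 N (light) or 5.3 to 7.5 N (full).
- tote_mid_far (a point): Middle of the far bottom edge of the middle tote, 160 mm from the near one, 125 mm from the handle's centre measured along the tote
- tote_right: The right tote (left is +y); the three look alike: closed grey plastic box with a white lid, 160 long (own x) x 110 wide (own y) x 60 tall, its length pointing away from the robot (yaw within 0.22 rad). Origin at the centre of its underside, x towards its far end, z up. All in all it weighs 0.27 to 0.34 kg (light) or 0.84 to 1.0 kg (full); of the three, one or two are full.
- tote_right_handle (a point): Grip point of the right tote: centre of the bar of its white bail handle, which stands up from the lid at the end nearer the robot. The bar is 64 long (along the tote's width), 14 x 14 in section; its centre is 97 mm above the table, 37 mm above the lid, 45 mm from the tote's middle. Pinch it along the tote's length, between its two arms (48 apart). It swings freely fore and aft, 0.7 rad each way, about pins 29 mm below the bar.
- tote_right_near (a point): Middle of the near (handle end) bottom edge of the right tote, on the table at the start; x points to the far end. Raising this end by the handle takes 2 to 2.6 N (light) or 5.3 to 7.5 N (full).
- tote_right_far (a point): Middle of the far bottom edge of the right tote, 160 mm from the near one, 125 mm from the handle's centre measured along the tote
- bumper_face (a point): Centre of the front face of the aluminium bumper bar of the steel back rail, which stands across the table beyond the totes. The face is 700 mm long (own y), from 12 to 68 mm above the table; x points away from the robot, square to the face (yaw within about 0.08 rad).
- bumper (a joint): how far the sprung bumper bar is pressed in, in m: 0 free, 0.020 at its end; spring of 1200 N/m, no preload. Pressing it in by more than 12 mm (about 14 N) is too hard.
- table: the pale worktop, its surface at height 0, on which a full tote drags with 5 to 10 N, and more if it is pressed down; dragged, its handle may lag behind by 10 mm
- bucket: bystander: white lidded bucket, 156 mm across, 160 mm tall, to the left
- oil: bystander: clear bottle with a cap, 62 mm across, 150 mm tall, to the right
- jug: bystander: clear jug, 90 mm across, 120 mm tall, right, beyond the bottle
- shaker: bystander: small steel shaker, 34 mm across, 70 mm tall, standing between the paths of the left and middle totes
- cutter: bystander: small aluminium stamp, 36 mm across, 47 mm tall, standing between the paths of the middle and right totes
- spatula: bystander: spatula with a black handle, lying to the left of the totes
There are look-alikes about, which are no part of the job. Leave any black look-alike of the tote_right alone. Leave any red look-alike of the tote_left alone.

How it is judged:
On the way, in this order (a step that is already met when the one before it is completed fails the run):
1. the handle end of the left tote is raised by more than 4 mm while its far end stays on the table (height (world z) of tote_left_near above 0.004 m and height (world z) of tote_left_far below 0.006 m), for 0.2 s.
2. the handle end of the middle tote is raised by more than 4 mm while its far end stays on the table (height (world z) of tote_mid_near above 0.004 m and height (world z) of tote_mid_far below 0.006 m), for 0.2 s.
3. the handle end of the right tote is raised by more than 4 mm while its far end stays on the table (height (world z) of tote_right_near above 0.004 m and height (world z) of tote_right_far below 0.006 m), for 0.2 s.
At the end, for the whole second after the job is handed in: every full tote stands level with its far bottom edge within 10 mm of the bumper's face and square to it within 0.1 rad; every light tote stands level within 40 mm of where it was; all released and at rest on the table (a tote's weight is read from its force on the table, divided at 5.5 N) (angle between each of tote_left, tote_mid, tote_right's own z axis and vertical below 0.04 rad and linear speed of each of tote_left, tote_mid, tote_right below 0.01 m/s and ((contact force between tote_left and table above 5.5 N and x of tote_left_far in the frame of bumper_face above -0.01 m and angle between the x axis of tote_left and the x axis of bumper_face, either way round below 0.1 rad) or (contact force between tote_left and table between 1.5 and 5.5 N and distance of tote_left from where it was at the start of the episode below 0.04 m)) and ((contact force between tote_mid and table above 5.5 N and x of tote_mid_far in the frame of bumper_face above -0.01 m and angle between the x axis of tote_mid and the x axis of bumper_face, either way round below 0.1 rad) or (contact force between tote_mid and table between 1.5 and 5.5 N and distance of tote_mid from where it was at the start of the episode below 0.04 m)) and ((contact force between tote_right and table above 5.5 N and x of tote_right_far in the frame of bumper_face above -0.01 m and angle between the x axis of tote_right and the x axis of bumper_face, either way round below 0.1 rad) or (contact force between tote_right and table between 1.5 and 5.5 N and distance of tote_right from where it was at the start of the episode below 0.04 m))); the robot touches nothing.
It fails at once if a tote is lifted clear of the table (both ends more than 10 mm up) (height (world z) of each of tote_left_near, tote_left_far above 0.01 m or height (world z) of each of tote_mid_near, tote_mid_far above 0.01 m or height (world z) of each of tote_right_near, tote_right_far above 0.01 m).
It fails at once if a tote is tipped by more than 0.3 rad (angle between any of tote_left, tote_mid, tote_right's own z axis and vertical above 0.3 rad).
It fails at once if the bumper bar is pressed in by more than 12 mm (value of joint bumper above 0.012 m).
It fails at once if a bystander is moved by more than 30 mm (distance of any of bucket, oil, jug, shaker, cutter, spatula from where it was at the start of the episode above 0.03 m).
It also fails if it takes over 72 s, if anything falls off the work surface, if the arm or the gripper's body presses on something with over 40 N, if the wrist force passes 120 N, or if a joint passes its speed limit or range.

### The arm

A 6-joint arm with a two-finger parallel gripper is mounted at the origin on the work surface. World frame = base frame: x ahead of the robot, y to its left, z up, the work surface at z = 0. Lengths are in m, angles in rad, forces in N, time in s.
With the tool pointing down it reaches from about 0.35 to 0.85 m from the base axis. Payload 8.1 kg.
Tool frame: the origin (TCP) lies at the centre of the arm's flange, where the gripper is bolted on; the fingertips stand 186 mm ahead of it and the grasp point (between the pads) lies 167 mm ahead of it (robot.nose_length is the distance from the TCP to the fingertips, in m); z points along the fingers, x is the direction in which the jaws open and shut, and the axes are right-handed (so a half turn about z gives the same grasp; the last joint's range is limited). The gripper opens to 93 mm and grips with 3 to 60 N. Pads are 15 mm wide; open, the fingers measure 128 mm over their backs; the gripper's body (75 mm by 188 mm) begins 65 mm behind the grasp point.
Start: joints at [-1.417, 0.13, 1.488, -0, 1.523, -0.085], TCP at [0.142, -0.583, 0.405] pointing down, gripper open.
Joint ranges: [-2.96, 2.96], [-0.89, 2.26], [0.02, 2.5], [-1.34, 4.48], [0, 2.73], [-2.66, 2.66]. Speed limits (rad/s): [2.39, 2.39, 2.79, 3.14, 3.14, 3.14].

### API

Orientations are given as a rotation vector (axis times angle).
In Python, from plant import robot gives the robot as it stands.
- The arm moves only by the tool arm_command, never from a script. Its argument "motion" is a list of rows, each an object with "slide": the shift along the tool's x, y, z each as a share of 0.4 m, from -1 to 1, a list of three; "turn": the turn, a rotation vector about the tool's x, y, z each as a share of 0.5 rad, from -1 to 1, a list of three. A call has exactly 5 rows; each row shifts and turns the commanded pose from where the row before left it, along the tool's axes as they then stand; what a row does not reach is not made up. A row lasts 1/12 s, in which the tool goes at most 41.7 mm and 7.16 degrees, less where a joint would pass 70% of its speed; a pose out of reach is approached as far as the arm can. A call with a number of a shift or a turn outside -1 to 1 is refused whole. A call with a gripper value outside its range is refused whole. "gripper" is the opening in per cent of the stroke, from 0 (shut) to 100 (fully open), set as the call begins (left out, the last holds). The fingers move at their own pace and stop on an object; "grip_force" is the grip in N (left out, the last holds). Time passes only in rows, so rows that do not move let the fingers close, or fill a call up. It gives the time, the measured TCP pose, the force and the opening at its end, in the units of the state.
- robot.read_state(): the state, without advancing time (a new reading comes with each control period).
- robot.read_camera(name): name is "scene" or "top" or "wrist"; returns a dict with "pixels" (384x512x3 uint8, blue, green, red), "intrinsics" (3x3 intrinsics, pixels), "T" (4x4, takes a point from camera to world coordinates). Camera axes: x right, y down, z forward; pixel columns grow to the right and rows downward; lengths in m; the calibration is good to about 2 mm. The wrist camera is an equidistant fisheye: a pixel r from the principal point sees the ray r / f radians off the axis. A picture is of the moment at which its call begins. There is no depth.
- robot.close_job(): hands the job in, once; it reports no verdict.
The state is a dict: "t": time; "q": joint angles; "dq": joint speeds; "joint_torque": joint torques, N m; "tool_pos": TCP position; "orientation": TCP orientation; "force": force on the tool from outside, world axes, zero at the start; "wrist_torque": the same for the moment, N m; "opening": finger opening in m.
Only numpy, scipy, OpenCV 4.12 (cv2) and the standard library are available. Lean on these libraries where they do the work, as an engineer would, in place of code of your own. Each camera call takes 0.05 s, during which the arm holds its last target.

## Working session

There is one attempt and no reset: what is moved stays moved. The work goes in short steps, Python scripts to look and compute and a tool call to move; the robot and the scene stay as the last step left them, time stands still between calls to the robot, and variables do not carry over. Pictures are saved under pics/ and viewed, and the job is handed in when it is done.

Besides the shell and the picture viewer there is one more tool, called after "Request:" as name(argument=value, ...), one argument or row to a line, values as JSON. arm_command: Moves the arm, as the interface text tells. Shift numbers are shares of 0.4 m and turn numbers shares of 0.5 rad, none past 1 either way. Its arguments: {"type":"object","properties":{"motion":{"type":"array","items":{"type":"object","properties":{"slide":{"type":"array","items":{"type":"number"}},"turn":{"type":"array","items":{"type":"number"}}}}},"gripper":{"type":"number"},"grip_force":{"type":"number"}},"required":["motion"]}

```bash
ls -la; mkdir -p pics
python3 - <<'E'
from plant import robot
import cv2,numpy as np
print(robot.read_state())
for n in ["scene","top","wrist"]:
    c=robot.read_camera(n); cv2.imwrite(f"pics/{n}0.png",c["pixels"]); np.savez(f"{n}0.npz",**c); print(n,c["intrinsics"],c["T"].round(3))
E
```

```text
total 12
drwxr-xr-x  3 agent agent 4096 Dec  6 21:23 .
drwxr-xr-x 23 root  root  4096 Dec  6 21:23 ..
drwxr-xr-x  2 agent agent 4096 Dec  6 21:23 pics
{'t': 0.0, 'q': array([-1.41737757e+00,  1.31168036e-01,  1.48926424e+00, -4.33418886e-06,
        1.52302686e+00, -8.53980522e-02]), 'dq': array([ 6.36060671e-04,  6.08828178e-04,  4.28945856e-07, -3.16869084e-06,
        1.70774110e-03, -6.48381618e-04]), 'joint_torque': array([-4.88038386e-04, -5.59834599e+01, -4.91770864e+01,  7.67014339e-02,
        3.54191009e-02, -2.00251811e-04]), 'tool_pos': array([ 0.14191862, -0.58273729,  0.4036913 ]), 'orientation': array([-2.46925232e+00,  1.94020836e+00,  2.14620511e-03]), 'force': array([ 0.30955823,  0.43293513, -0.31132603]), 'wrist_torque': array([ 0.01675852, -0.03177401,  0.01983498]), 'opening': 0.0929663773011893}
scene [[392.33068044   0.         256.63371951]
 [  0.         392.33068044 195.00194667]
 [  0.           0.           1.        ]] [[ 0.675  0.495 -0.546  1.127]
 [ 0.737 -0.465  0.49  -0.563]
 [-0.011 -0.734 -0.679  0.89 ]
 [ 0.     0.     0.     1.   ]]
top [[346.65078614   0.         254.00212432]
 [  0.         346.65078614 191.02144863]
 [  0.           0.           1.        ]] [[-0.021 -0.991  0.133  0.327]
 [-1.     0.023  0.008  0.006]
 [-0.011 -0.133 -0.991  1.279]
 [ 0.     0.     0.     1.   ]]
wrist [[297.31863964   0.         255.51554553]
 [  0.         297.31863964 190.0402528 ]
 [  0.           0.           1.        ]] [[ 0.236 -0.937 -0.258  0.213]
 [-0.972 -0.228 -0.061 -0.566]
 [-0.002  0.265 -0.964  0.382]
 [ 0.     0.     0.     1.   ]]
```

View pics/scene0.png

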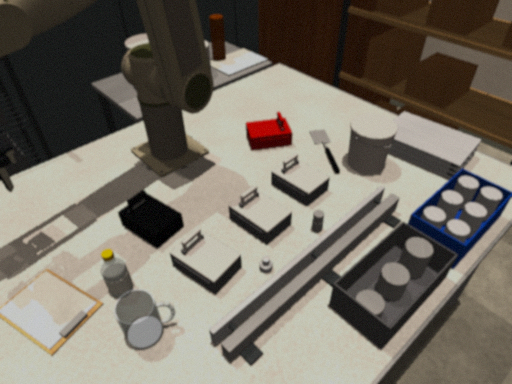

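View pics/top0.png

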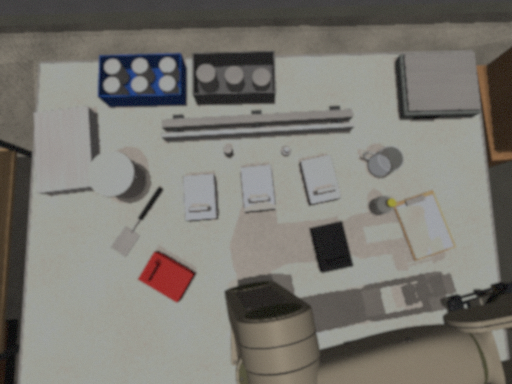

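View pics/wrist0.png

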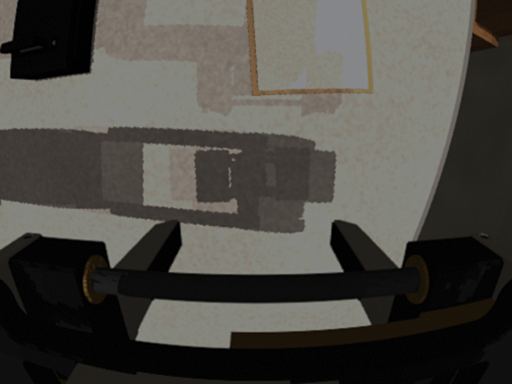

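In the top view, five things could be taken for totes. The white-lidded ones are at (200,196) left, (257,188) middle and (320,180) right. The red look-alike is at (167,276) and the black one at (331,246). I choose the three white-lidded ones, and will check them in a close crop. The bumper runs across at about row 130.

Run:
```python
import cv2
a=cv2.imread("pics/top0.png")[90:240,150:370]; cv2.imwrite("pics/topc.png",cv2.resize(a,None,fx=3.6,fy=3.6,interpolation=2))
a=cv2.imread("pics/scene0.png")[140:360,150:410]; cv2.imwrite("pics/scenec.png",cv2.resize(a,None,fx=2.7,fy=2.7,interpolation=2))
```

```text
(no output)
```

View pics/topc.png

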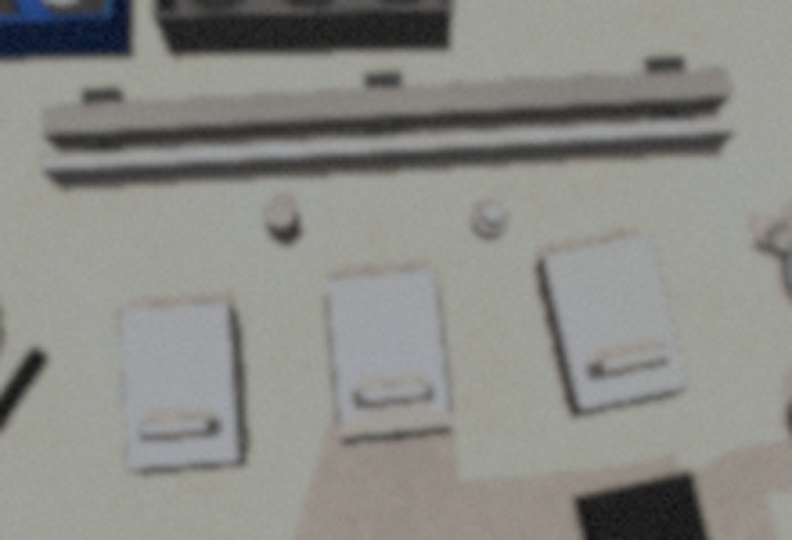

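View pics/scenec.png

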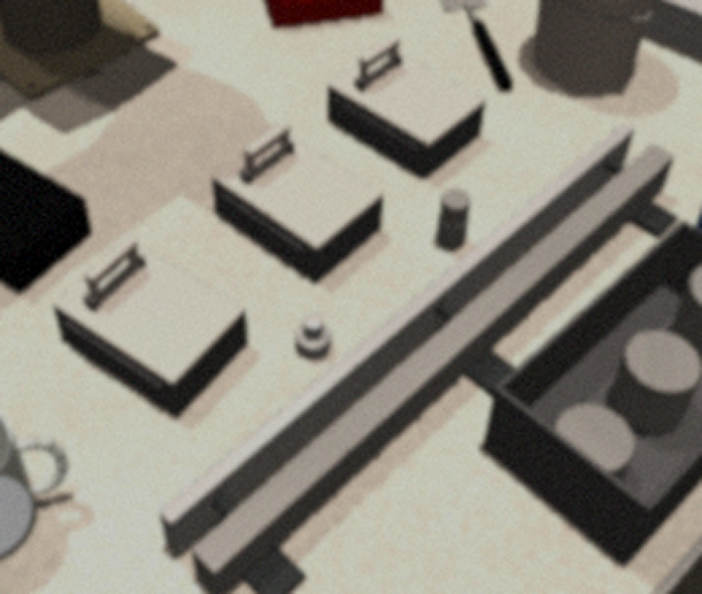

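The crop confirms three white-lidded grey totes with bail handles, clearly distinct from the red and black look-alikes. Next I measure the lids, handles, bumper and bystanders.

```bash
cat > h.py <<'E'
import numpy as np,cv2
def ray(c,px):
    K,T=c["intrinsics"],c["T"]; d=np.linalg.inv(K)@np.array([px[0],px[1],1.]); return T[:3,3],T[:3,:3]@d
def onz(c,px,z):
    o,d=ray(c,px); return o+d*(z-o[2])/d[2]
def proj(c,P):
    K,T=c["intrinsics"],c["T"]; p=K@(T[:3,:3].T@(np.asarray(P)-T[:3,3])); return p[:2]/p[2]
E
python3 - <<'E'
from h import *
c=np.load("top0.npz"); im=c["pixels"]
g=cv2.GaussianBlur(im,(3,3),0); lab=cv2.cvtColor(g,cv2.COLOR_BGR2LAB).astype(int)
for p in [(200,185),(257,180),(320,172),(225,230),(230,180),(300,128),(300,190)]: print(p,im[p[1],p[0]],lab[p[1],p[0]])
m=((lab[:,:,2]<132)&(lab[:,:,0]>130)).astype(np.uint8)*255
cv2.imwrite("pics/m.png",cv2.resize(m[90:240,150:370],None,fx=3.6,fy=3.6,interpolation=0))
E
```

```text
(200, 185) [163 160 159] [168 128 127]
(257, 180) [163 158 157] [167 128 126]
(320, 172) [158 157 155] [167 128 127]
(225, 230) [149 158 156] [165 125 133]
(230, 180) [150 159 157] [166 125 133]
(300, 128) [152 150 149] [154 128 127]
(300, 190) [151 158 156] [166 126 131]
```

View pics/m.png

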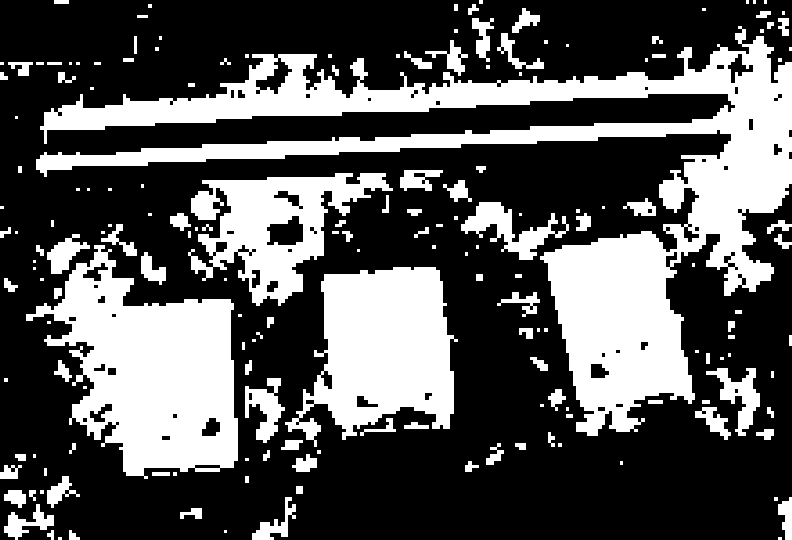

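The mask shows the three lids as rectangles at crop (180,385), (388,350) and (620,322). The middle one's near end is tinted by the arm's shadow, and the bumper top is a clean strip. I'll tighten the mask and fit rectangles.

```bash
cat > fit.py <<'E'
from h import *
c=np.load("top0.npz"); im=c["pixels"]
g=cv2.GaussianBlur(im,(0,0),1.2); lab=cv2.cvtColor(g,cv2.COLOR_BGR2LAB).astype(int)
m=((lab[:,:,2]<130)&(lab[:,:,0]>135)).astype(np.uint8)*255
m=cv2.morphologyEx(m,cv2.MORPH_CLOSE,np.ones((3,3)));
mo=cv2.morphologyEx(m,cv2.MORPH_OPEN,np.ones((9,9)))
n,l,s,cen=cv2.connectedComponentsWithStats(mo)
for name,p in zip("LMR",[(200,185),(257,180),(320,172)]):
    k=l[p[1],p[0]]; cs,_=cv2.findContours((l==k).astype(np.uint8),0,1)
    P=np.array([onz(c,q[0],.06)[:2] for q in cs[0]],np.float32)
    (cx,cy),(w,h),a=cv2.minAreaRect(P); b=cv2.boxPoints(((cx,cy),(w,h),a))
    print(name,"rect c",round(cx,4),round(cy,4),"size",round(w,3),round(h,3),round(a,1),b.round(3).tolist())
E
python3 fit.py
python3 - <<'E'
from h import *
c=np.load("top0.npz"); s=np.load("scene0.npz")
C=lambda u,v:(150+u/3.6,90+v/3.6)
S=lambda u,v:(150+u/2.7,140+v/2.7)
print("handles top-of-bar picks (z~.104)")
for n,p in dict(L=(178,428),M=(394,396),R=(630,362)).items(): print(n,onz(c,C(*p),.104).round(3))
for n,p in dict(L=(380,55),M=(268,146),R=(116,268)).items(): print(n,"scene",onz(s,S(*p),.104).round(3))
# bumper top front edge: dark/bright change per column
im=c["pixels"].astype(float).mean(2)
P=[]
for u in range(170,350,6):
    r=int(np.interp(u,[164,350],[135.5,127.5])); col=cv2.GaussianBlur(im,(5,1),0)[r-3:r+8,u]; gr=np.diff(col); k=int(gr.argmin())
    w=np.abs(gr[max(k-1,0):k+2]); v=r-3+.5+(w*np.arange(max(k-1,0),max(k-1,0)+len(w))).sum()/w.sum(); P.append((u,v,*onz(c,(u,v),.068)[:2]))
P=np.array(P); f=np.polyfit(P[:,3],P[:,2],1); res=P[:,2]-np.polyval(f,P[:,3]); print("bumper x=a*y+b",f,"yaw",-np.arctan(f[0]),"res",res.std(), P[[0,-1]].round(3))
for n,p,z in [("shaker",(282,205),.07),("cutter",(489,212),.04)]: print(n,onz(c,C(*p),z).round(3))
E
```

```text
L rect c 0.4757 0.2133 size 0.161 0.11 0.3 [[0.39500001072883606, 0.2680000066757202], [0.3959999978542328, 0.15800000727176666], [0.5569999814033508, 0.1589999943971634], [0.5559999942779541, 0.26899999380111694]]
M rect c 0.5212 0.0047 size 0.114 0.126 89.1 [[0.4569999873638153, -0.050999999046325684], [0.5830000042915344, -0.05299999937415123], [0.5849999785423279, 0.061000000685453415], [0.45899999141693115, 0.06300000101327896]]
R rect c 0.5553 -0.216 size 0.102 0.106 9.4 [[0.4959999918937683, -0.1720000058412552], [0.5139999985694885, -0.2770000100135803], [0.6140000224113464, -0.25999999046325684], [0.597000002861023, -0.1550000011920929]]
handles top-of-bar picks (z~.104)
L [0.428 0.203 0.104]
M [ 0.453 -0.002  0.104]
R [ 0.481 -0.227  0.104]
L scene [0.449 0.198 0.104]
M scene [ 0.477 -0.009  0.104]
R scene [ 0.507 -0.234  0.104]
bumper x=a*y+b [-0.03267579  0.70507896] yaw 0.03266416426193702 res 0.0007042296382018294 [[ 1.70000e+02  1.36494e+02  6.95000e-01  3.15000e-01]
 [ 3.44000e+02  1.26689e+02  7.16000e-01 -3.13000e-01]]
shaker [0.651 0.105 0.07 ]
cutter [ 0.646 -0.104  0.04 ]
```

Left fits the right size, but the middle and right masks lost area, and the handle rays disagree by 2 cm in x. I'll fit the lid edges from line detection and check with an overlay.

Run:
```python
from h import *
c=np.load("top0.npz"); s=np.load("scene0.npz")
C=lambda u,v:(150+u/3.6-.36,90+v/3.6-.36)
S=lambda u,v:(150+u/2.7-.3,140+v/2.7-.3)
for n,q in dict(L=[(122,308),(231,300),(240,463),(130,471)],M=[(328,275),(436,267),(452,428),(341,437)],R=[(541,252),(650,234),(685,388),(577,410)]).items():
    print("top",n,[onz(c,C(*p),.06)[:2].round(3).tolist() for p in q])
for n,q in dict(L=[(422,143),(487,98),(328,83)],M=[(316,247),(383,192),(213,178)],R=[(172,382),(246,314),(56,307)]).items():
    print("scene",n,[onz(s,S(*p),.06)[:2].round(3).tolist() for p in q])
# far bottom corners in scene at z=0
print([onz(s,S(*p),0)[:2].round(3).tolist() for p in [(424,176),(318,281),(179,416)]])
# bumper top front edge in scene
print([onz(s,S(*p),.068)[:2].round(3).tolist() for p in [(163,517),(630,130)]], [onz(s,S(*p),.012)[:2].round(3).tolist() for p in [(163,550)]])
```

```text
top L [[0.553, 0.267], [0.559, 0.158], [0.397, 0.151], [0.392, 0.258]]
top M [[0.582, 0.062], [0.588, -0.046], [0.427, -0.057], [0.42, 0.051]]
top R [[0.6, -0.151], [0.616, -0.26], [0.461, -0.287], [0.442, -0.18]]
scene L [[0.558, 0.156], [0.557, 0.274], [0.404, 0.153]]
scene M [[0.591, -0.045], [0.582, 0.065], [0.437, -0.058]]
scene R [[0.621, -0.259], [0.608, -0.156], [0.472, -0.289]]
[[0.558, 0.166], [0.589, -0.04], [0.62, -0.256]]
[[0.727, -0.35], [0.713, 0.341]] [[0.724, -0.354]]
```

Corners from the top view, with scene-view cross-checks within about 5 mm, give these lid sizes of 0.11 × 0.16 as expected:

| Tote | Centre (m) | Yaw (rad) |
|---|---|---|
| Left | (.475, .209) | .05 |
| Middle | (.504, .003) | .07 |
| Right | (.530, -.220) | .18 |

The handles are then expected near (.431,.206), (.459,-.001) and (.487,-.228). The bumper face is x ≈ .705-.033y, yaw .033. I'll move above the left handle and refine with the wrist camera.

```bash
cat > plan.py <<'E'
import numpy as np
from scipy.spatial.transform import Rotation as Ro
def state():
    from plant import robot
    return robot.read_state()
def phi(s):
    R=Ro.from_rotvec(s["orientation"]).as_matrix(); return np.arctan2(R[1,0],R[0,0])
def rows(p0,f0,wps):
    """wps: (x,y,z,phi,nrows)"""
    p=np.array(p0,float); f=f0; out=[]
    for x,y,z,ph,n in wps:
        dp=(np.array([x,y,z])-p)/n; df=(ph-f)/n
        for i in range(n):
            R=np.array([[np.cos(f),np.sin(f),0],[np.sin(f),-np.cos(f),0],[0,0,-1]])
            sl=R.T@dp/.4
            out.append((sl.round(4).tolist(),round(-df/.5,4)));f+=df;p=p+dp
    for i,o in enumerate(out): print(i//5,o)
def show():
    s=state(); R=Ro.from_rotvec(s["orientation"]).as_matrix(); print("t",round(s["t"],2),"p",s["tool_pos"].round(4),"phi",round(phi(s),4),"tilt",(R[:2,2]).round(4),"F",s["force"].round(2),"open",round(s["opening"],4)); return s
E
python3 - <<'E'
from plan import *
s=show(); rows(s["tool_pos"],phi(s),[(.45,-.33,.40,-.23,10),(.42,.206,.38,.05,15)])
E
```

```text
t 0.15 p [ 0.1419 -0.5828  0.4039] phi -1.3319 tilt [-0.0002  0.0014] F [ 0.34 -0.03 -1.2 ] open 0.0934
0 ([-0.0432, -0.0898, 0.001], np.float64(-0.2204))
0 ([-0.0331, -0.094, 0.001], np.float64(-0.2204))
0 ([-0.0225, -0.0971, 0.001], np.float64(-0.2204))
0 ([-0.0117, -0.0989, 0.001], np.float64(-0.2204))
0 ([-0.0008, -0.0996, 0.001], np.float64(-0.2204))
1 ([0.0102, -0.0991, 0.001], np.float64(-0.2204))
1 ([0.021, -0.0974, 0.001], np.float64(-0.2204))
1 ([0.0316, -0.0945, 0.001], np.float64(-0.2204))
1 ([0.0418, -0.0904, 0.001], np.float64(-0.2204))
1 ([0.0515, -0.0853, 0.001], np.float64(-0.2204))
2 ([-0.0252, -0.0858, 0.0033], np.float64(-0.0373))
2 ([-0.0236, -0.0863, 0.0033], np.float64(-0.0373))
2 ([-0.022, -0.0867, 0.0033], np.float64(-0.0373))
2 ([-0.0204, -0.0871, 0.0033], np.float64(-0.0373))
2 ([-0.0188, -0.0875, 0.0033], np.float64(-0.0373))
3 ([-0.0171, -0.0878, 0.0033], np.float64(-0.0373))
3 ([-0.0155, -0.0881, 0.0033], np.float64(-0.0373))
3 ([-0.0138, -0.0884, 0.0033], np.float64(-0.0373))
3 ([-0.0122, -0.0886, 0.0033], np.float64(-0.0373))
3 ([-0.0105, -0.0889, 0.0033], np.float64(-0.0373))
4 ([-0.0089, -0.089, 0.0033], np.float64(-0.0373))
4 ([-0.0072, -0.0892, 0.0033], np.float64(-0.0373))
4 ([-0.0055, -0.0893, 0.0033], np.float64(-0.0373))
4 ([-0.0039, -0.0894, 0.0033], np.float64(-0.0373))
4 ([-0.0022, -0.0894, 0.0033], np.float64(-0.0373))
```

Request:
arm_command(
  motion=[
    {"slide": [-0.04, -0.09, 0], "turn": [0, 0, -0.22]},
    {"slide": [-0.03, -0.09, 0], "turn": [0, 0, -0.22]},
    {"slide": [-0.02, -0.095, 0], "turn": [0, 0, -0.22]},
    {"slide": [-0.01, -0.099, 0], "turn": [0, 0, -0.22]},
    {"slide": [0, -0.1, 0], "turn": [0, 0, -0.22]},
  ],
  gripper=100,
  grip_force=20,
)

```text
t: 0.57
tool_pos: [0.2967, -0.4602, 0.4044]
orientation: [-2.907, 1.19, 0.001]
force: [-0.6, -0.9, 0.3]
opening: 0.0928
```

Request:
arm_command(
  motion=[
    {"slide": [0.01, -0.099, 0], "turn": [0, 0, -0.22]},
    {"slide": [0.02, -0.097, 0], "turn": [0, 0, -0.22]},
    {"slide": [0.03, -0.095, 0], "turn": [0, 0, -0.22]},
    {"slide": [0.04, -0.09, 0], "turn": [0, 0, -0.22]},
    {"slide": [0.05, -0.085, 0], "turn": [0, 0, -0.22]},
  ],
)

```text
t: 0.98
tool_pos: [0.4488, -0.3327, 0.4046]
orientation: [-3.121, 0.355, 0.0]
force: [-0.1, -0.3, 0.3]
opening: 0.0927
```

Request:
arm_command(
  motion=[
    {"slide": [-0.025, -0.086, 0.003], "turn": [0, 0, -0.037]},
    {"slide": [-0.024, -0.086, 0.003], "turn": [0, 0, -0.037]},
    {"slide": [-0.022, -0.087, 0.003], "turn": [0, 0, -0.037]},
    {"slide": [-0.02, -0.087, 0.003], "turn": [0, 0, -0.037]},
    {"slide": [-0.019, -0.088, 0.003], "turn": [0, 0, -0.037]},
  ],
)

```text
t: 1.4
tool_pos: [0.4377, -0.1538, 0.3983]
orientation: [-3.134, 0.218, 0.001]
force: [0.1, 0.8, 0.4]
opening: 0.0929
```

Request:
arm_command(
  motion=[
    {"slide": [-0.017, -0.088, 0.003], "turn": [0, 0, -0.037]},
    {"slide": [-0.016, -0.088, 0.003], "turn": [0, 0, -0.037]},
    {"slide": [-0.014, -0.088, 0.003], "turn": [0, 0, -0.037]},
    {"slide": [-0.012, -0.088, 0.003], "turn": [0, 0, -0.037]},
    {"slide": [-0.01, -0.089, 0.003], "turn": [0, 0, -0.037]},
  ],
)

```text
t: 1.82
tool_pos: [0.4281, 0.0245, 0.3926]
orientation: [3.141, -0.073, 0.0]
force: [0.1, 0.3, -0.6]
opening: 0.0928
```

Request:
arm_command(
  motion=[
    {"slide": [-0.009, -0.089, 0.003], "turn": [0, 0, -0.037]},
    {"slide": [-0.007, -0.089, 0.003], "turn": [0, 0, -0.037]},
    {"slide": [-0.006, -0.089, 0.003], "turn": [0, 0, -0.037]},
    {"slide": [-0.004, -0.089, 0.003], "turn": [0, 0, -0.037]},
    {"slide": [-0.002, -0.089, 0.003], "turn": [0, 0, -0.037]},
  ],
)

```text
t: 2.23
tool_pos: [0.4186, 0.2028, 0.3866]
orientation: [3.141, 0.073, 0.0]
force: [1.0, 0.6, 1.0]
opening: 0.093
```

Run:
```python
from plan import *
from plant import robot
import cv2
show()
c=robot.read_camera("wrist"); cv2.imwrite("pics/w1.png",c["pixels"]); np.savez("w1.npz",**c)
show()
```

```text
t 2.23 p [0.4186 0.2028 0.3866] phi 0.0466 tilt [ 0.0002 -0.    ] F [0.95 0.57 1.02] open 0.093
t 2.28 p [0.4178 0.2075 0.3863] phi 0.0505 tilt [-0.0006  0.0036] F [-4.75  2.68 -0.21] open 0.0927
```

View pics/w1.png

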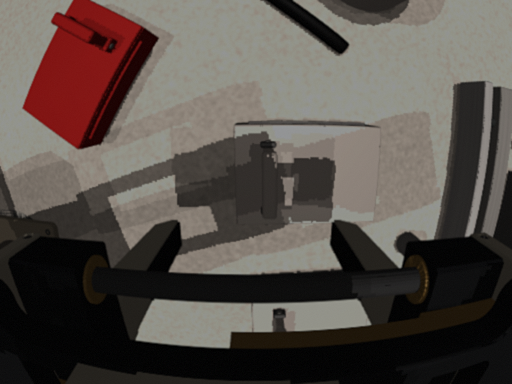

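The wrist view shows the left tote at (235–380, 122–222) in the arm's shadow, with its handle bar running vertically near column 268. The bumper is at the right near column 460 and the middle tote just shows at (280,320). I'll zoom in.

Run:
```python
import cv2,numpy as np
a=cv2.imread("pics/w1.png")[110:235,225:395].astype(float); a=np.clip(a*1.6,0,255).astype('uint8'); cv2.imwrite("pics/w1c.png",cv2.resize(a,None,fx=4.6,fy=4.6,interpolation=2))
```

```text
(no output)
```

View pics/w1c.png

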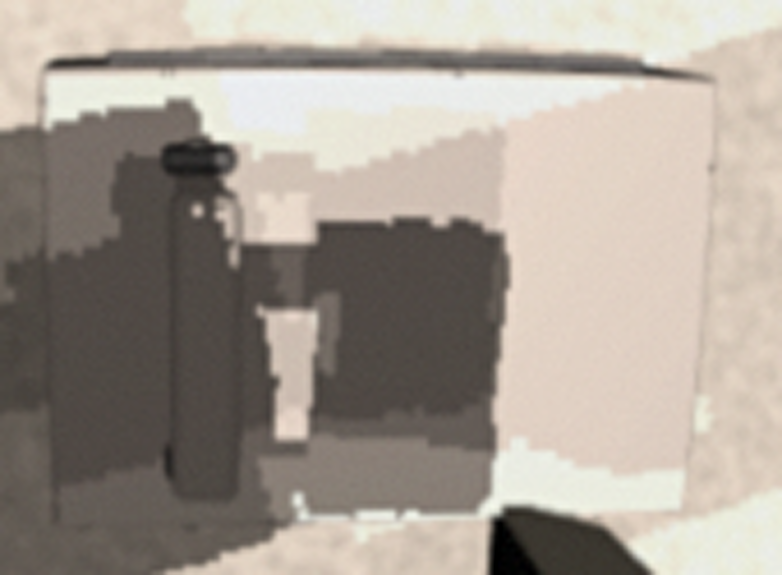

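```bash
cat >> h.py <<'E'
def fonz(c,px,z):
    K,T=c["intrinsics"],c["T"]; d=np.array([px[0]-K[0,2],px[1]-K[1,2]])/K[0,0]; r=np.hypot(*d); v=np.array([*(d/r*np.sin(r)),np.cos(r)]); v=T[:3,:3]@v
    return T[:3,3]+v*(z-T[2,3])/v[2]
E
python3 - <<'E'
from h import *
c=np.load("w1.npz"); W=lambda u,v:(225+u/4.6-.39,110+v/4.6-.39)
for n,p,z in [("bar c",(206,341),.104),("bar top",(206,185),.104),("bar bot",(206,498),.104),("c1",(47,65),.06),("c2",(713,78),.06),("c3",(682,510),.06),("c4",(55,522),.06)]: print(n,fonz(c,W(*p),z).round(4))
E
```

```text
bar c [0.43   0.2101 0.104 ]
bar top [0.4283 0.241  0.104 ]
bar bot [0.432  0.1773 0.104 ]
c1 [0.394  0.2606 0.06  ]
c2 [0.5488 0.2687 0.06  ]
c3 [0.556  0.1613 0.06  ]
c4 [0.3992 0.1529 0.06  ]
```

The bar measures 64 mm, which matches, centred at (.430,.209) with yaw ≈ .053. The lid agrees at (.4745,.211). Now I descend.

Run:
```python
from plan import *
s=show(); rows(s["tool_pos"],phi(s),[(.430,.209,.30,.053,4),(.430,.209,.264,.053,1)])
```

```text
t 2.28 p [0.4178 0.2075 0.3863] phi 0.0505 tilt [-0.0006  0.0036] F [-4.75  2.68 -0.21] open 0.0927
0 ([0.0076, -0.0006, 0.054], np.float64(-0.0012))
0 ([0.0076, -0.0006, 0.054], np.float64(-0.0012))
0 ([0.0076, -0.0006, 0.054], np.float64(-0.0012))
0 ([0.0076, -0.0006, 0.054], np.float64(-0.0012))
0 ([-0.0, 0.0, 0.09], np.float64(-0.0))
```

Request:
arm_command(
  motion=[
    {"slide": [0.007, 0, 0.054], "turn": [0, 0, 0]},
    {"slide": [0.007, 0, 0.054], "turn": [0, 0, 0]},
    {"slide": [0.007, 0, 0.054], "turn": [0, 0, 0]},
    {"slide": [0.007, 0, 0.04], "turn": [0, 0, 0]},
    {"slide": [0, 0, 0], "turn": [0, 0, 0]},
  ],
)

```text
t: 2.7
tool_pos: [0.4292, 0.2011, 0.3019]
orientation: [3.139, 0.072, -0.01]
force: [-1.8, -0.9, -1.5]
opening: 0.0928
```

Run:
```python
from plan import *
s=show(); rows(s["tool_pos"],phi(s),[(.430,.209,.264,.053,3)])
```

```text
t 2.7 p [0.4292 0.2011 0.3019] phi 0.0456 tilt [-0.0062 -0.0022] F [-1.81 -0.95 -1.5 ] open 0.0928
0 ([0.001, -0.0066, 0.0316], np.float64(-0.0049))
0 ([0.001, -0.0066, 0.0316], np.float64(-0.0049))
0 ([0.001, -0.0066, 0.0316], np.float64(-0.0049))
```

Request:
arm_command(
  motion=[
    {"slide": [0, -0.005, 0.03], "turn": [0, 0, -0.005]},
    {"slide": [0, -0.005, 0.03], "turn": [0, 0, 0]},
    {"slide": [0, 0, 0], "turn": [0, 0, 0]},
    {"slide": [0, 0, 0], "turn": [0, 0, 0]},
    {"slide": [0, 0, 0], "turn": [0, 0, 0]},
  ],
)

```text
t: 3.12
tool_pos: [0.4305, 0.2057, 0.2825]
orientation: [-3.14, -0.076, -0.001]
force: [-0.6, 0.4, -0.6]
opening: 0.0932
```

Run:
```python
from plan import *
s=show(); rows(s["tool_pos"],phi(s),[(.430,.209,.264,.053,2)])
```

```text
t 3.12 p [0.4305 0.2057 0.2825] phi 0.0481 tilt [0.0007 0.0002] F [-0.6   0.41 -0.57] open 0.0932
0 ([-0.0004, -0.0042, 0.0232], np.float64(-0.0049))
0 ([-0.0004, -0.0042, 0.0232], np.float64(-0.0049))
```

Request:
arm_command(
  motion=[
    {"slide": [0, -0.004, 0.023], "turn": [0, 0, -0.005]},
    {"slide": [0, -0.004, 0.023], "turn": [0, 0, -0.005]},
    {"slide": [0, 0, 0], "turn": [0, 0, 0]},
    {"slide": [0, 0, 0], "turn": [0, 0, 0]},
    {"slide": [0, 0, 0], "turn": [0, 0, 0]},
  ],
)

```text
t: 3.53
tool_pos: [0.4301, 0.2088, 0.2634]
orientation: [3.14, 0.083, -0.001]
force: [-0.5, -0.8, 1.0]
opening: 0.0928
```

Run:
```python
from plan import *
from plant import robot
import cv2
s=show()
c=robot.read_camera("wrist"); cv2.imwrite("pics/w2.png",c["pixels"]); np.savez("w2.npz",**c)
```

```text
t 3.53 p [0.4301 0.2088 0.2634] phi 0.0531 tilt [-0.0005 -0.0002] F [-0.5  -0.84  1.03] open 0.0928
```

View pics/w2.png

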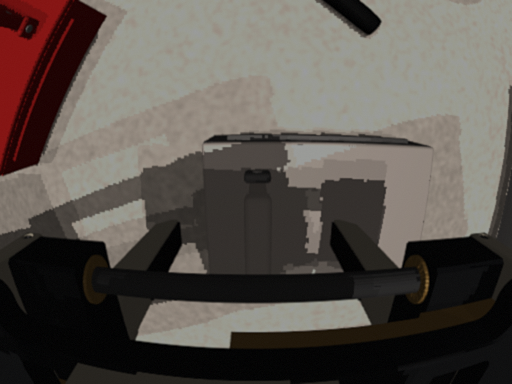

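The bar at column 257 sits midway between the fingers (columns 180 and 332). I'll close on it.

Request:
arm_command(
  motion=[
    {"slide": [0, 0, 0], "turn": [0, 0, 0]},
    {"slide": [0, 0, 0], "turn": [0, 0, 0]},
    {"slide": [0, 0, 0], "turn": [0, 0, 0]},
    {"slide": [0, 0, 0], "turn": [0, 0, 0]},
    {"slide": [0, 0, 0], "turn": [0, 0, 0]},
  ],
  gripper=0,
  grip_force=25,
)

```text
t: 4.0
tool_pos: [0.4302, 0.2088, 0.2637]
orientation: [-3.14, -0.083, -0.0]
force: [-0.0, -0.1, -0.0]
opening: 0.0644
```

Request:
arm_command(
  motion=[
    {"slide": [0, 0, 0], "turn": [0, 0, 0]},
    {"slide": [0, 0, 0], "turn": [0, 0, 0]},
    {"slide": [0, 0, 0], "turn": [0, 0, 0]},
    {"slide": [0, 0, 0], "turn": [0, 0, 0]},
    {"slide": [0, 0, 0], "turn": [0, 0, 0]},
  ],
)

```text
t: 4.42
tool_pos: [0.4301, 0.2088, 0.2635]
orientation: [-3.14, -0.083, 0.0]
force: [0.5, -0.4, 0.4]
opening: 0.0311
```

Request:
arm_command(
  motion=[
    {"slide": [0, 0, 0], "turn": [0, 0, 0]},
    {"slide": [0, 0, 0], "turn": [0, 0, 0]},
    {"slide": [0, 0, 0], "turn": [0, 0, 0]},
    {"slide": [0, 0, 0], "turn": [0, 0, 0]},
    {"slide": [0, 0, 0], "turn": [0, 0, 0]},
  ],
)

```text
t: 4.83
tool_pos: [0.4303, 0.2088, 0.2636]
orientation: [-3.14, -0.083, -0.001]
force: [1.0, 0.3, -1.8]
opening: 0.0135
```

Request:
arm_command(
  motion=[
    {"slide": [0.002, 0, -0.0045], "turn": [0, 0, 0]},
    {"slide": [0.002, 0, -0.0045], "turn": [0, 0, 0]},
    {"slide": [0.002, 0, -0.0045], "turn": [0, 0, 0]},
    {"slide": [0.002, 0, -0.0045], "turn": [0, 0, 0]},
    {"slide": [0.002, 0, -0.0045], "turn": [0, 0, 0]},
  ],
)

```text
t: 5.25
tool_pos: [0.4341, 0.2089, 0.2724]
orientation: [3.14, 0.083, -0.001]
force: [0.6, 0.1, -7.1]
opening: 0.014
```

Request:
arm_command(
  motion=[
    {"slide": [0, 0, 0], "turn": [0, 0, 0]},
    {"slide": [0, 0, 0], "turn": [0, 0, 0]},
    {"slide": [0, 0, 0], "turn": [0, 0, 0]},
    {"slide": [0, 0, 0], "turn": [0, 0, 0]},
    {"slide": [0, 0, 0], "turn": [0, 0, 0]},
  ],
)

```text
t: 5.67
tool_pos: [0.434, 0.2089, 0.2724]
orientation: [3.14, 0.083, -0.001]
force: [0.1, 0.7, -6.4]
opening: 0.0139
```

Request:
arm_command(
  motion=[
    {"slide": [0, 0, 0], "turn": [0, 0, 0]},
    {"slide": [0, 0, 0], "turn": [0, 0, 0]},
    {"slide": [0, 0, 0], "turn": [0, 0, 0]},
    {"slide": [0, 0, 0], "turn": [0, 0, 0]},
    {"slide": [0, 0, 0], "turn": [0, 0, 0]},
  ],
)

```text
t: 6.08
tool_pos: [0.4341, 0.209, 0.2725]
orientation: [3.14, 0.083, -0.0]
force: [-0.1, 0.2, -6.3]
opening: 0.0139
```

Run:
```python
from plan import *
from plant import robot
import cv2
s=show()
for n in ["wrist","scene"]:
    c=robot.read_camera(n); cv2.imwrite(f"pics/{n}3.png",c["pixels"]); np.savez(f"{n}3.npz",**c); show()
```

```text
t 6.08 p [0.4341 0.209  0.2725] phi 0.053 tilt [-0.0001 -0.    ] F [-0.12  0.16 -6.26] open 0.0139
t 6.13 p [0.4341 0.209  0.2725] phi 0.053 tilt [-0.0002 -0.    ] F [ 0.78 -0.09 -6.2 ] open 0.0136
t 6.18 p [0.4341 0.209  0.2725] phi 0.053 tilt [-0.0001 -0.    ] F [ 0.37 -0.53 -5.72] open 0.0138
```

View pics/scene3.png

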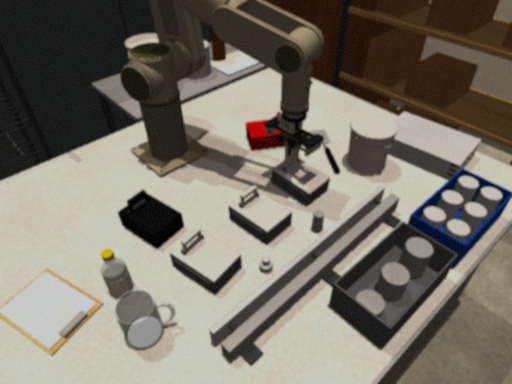

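The scene view shows the left tote's near end held up and nothing else disturbed. The force changed by about -6.3 N, so the left tote is full. I'll lower it, then drag it towards the bumper while watching the force.

Request:
arm_command(
  motion=[
    {"slide": [0, 0, 0.005], "turn": [0, 0, 0]},
    {"slide": [0, 0, 0.005], "turn": [0, 0, 0]},
    {"slide": [0, 0, 0.005], "turn": [0, 0, 0]},
    {"slide": [0, 0, 0.005], "turn": [0, 0, 0]},
    {"slide": [0, 0, 0.0025], "turn": [0, 0, 0]},
  ],
)

```text
t: 6.6
tool_pos: [0.4341, 0.209, 0.2636]
orientation: [3.14, 0.083, -0.001]
force: [-6.6, -2.7, 8.2]
opening: 0.0135
```

Request:
arm_command(
  motion=[
    {"slide": [0.01, 0, 0], "turn": [0, 0, 0.004]},
    {"slide": [0.015, 0, 0], "turn": [0, 0, 0.004]},
    {"slide": [0.015, 0, 0], "turn": [0, 0, 0.004]},
    {"slide": [0.015, 0, 0], "turn": [0, 0, 0.004]},
    {"slide": [0.015, 0, 0], "turn": [0, 0, 0.004]},
  ],
)

```text
t: 7.02
tool_pos: [0.4621, 0.2105, 0.2636]
orientation: [-3.141, -0.068, 0.001]
force: [-7.1, -1.2, 0.3]
opening: 0.0137
```

Request:
arm_command(
  motion=[
    {"slide": [0.015, 0, 0], "turn": [0, 0, 0.004]},
    {"slide": [0.015, 0, 0], "turn": [0, 0, 0.004]},
    {"slide": [0.015, 0, 0], "turn": [0, 0, 0.004]},
    {"slide": [0.015, 0, 0], "turn": [0, 0, 0.004]},
    {"slide": [0.015, 0, 0], "turn": [0, 0, 0.004]},
  ],
)

```text
t: 7.43
tool_pos: [0.4921, 0.2116, 0.2636]
orientation: [-3.141, -0.052, 0.002]
force: [-6.3, -1.0, 0.9]
opening: 0.014
```

Request:
arm_command(
  motion=[
    {"slide": [0.015, 0, 0], "turn": [0, 0, 0]},
    {"slide": [0.015, 0, 0], "turn": [0, 0, 0]},
    {"slide": [0.015, 0, 0], "turn": [0, 0, 0]},
    {"slide": [0.015, 0, 0], "turn": [0, 0, 0]},
    {"slide": [0.015, 0, 0], "turn": [0, 0, 0]},
  ],
)

```text
t: 7.85
tool_pos: [0.5221, 0.2126, 0.2637]
orientation: [-3.141, -0.052, 0.002]
force: [-6.2, -0.4, 1.8]
opening: 0.0139
```

Run:
```python
from plan import *
from plant import robot
import cv2
s=show()
for n in ["wrist","top"]:
    c=robot.read_camera(n); cv2.imwrite(f"pics/{n}4.png",c["pixels"]); np.savez(f"{n}4.npz",**c); show()
```

```text
t 7.85 p [0.5221 0.2126 0.2637] phi 0.0331 tilt [-0.0011  0.    ] F [-6.25 -0.42  1.77] open 0.0139
t 7.9 p [0.5231 0.2126 0.2638] phi 0.0329 tilt [0.0007 0.0002] F [-2.44  0.11 -4.01] open 0.0138
t 7.95 p [0.5228 0.2125 0.2637] phi 0.0328 tilt [0.0011 0.0002] F [ 0.88  0.47 -2.19] open 0.0142
```

View pics/wrist4.png

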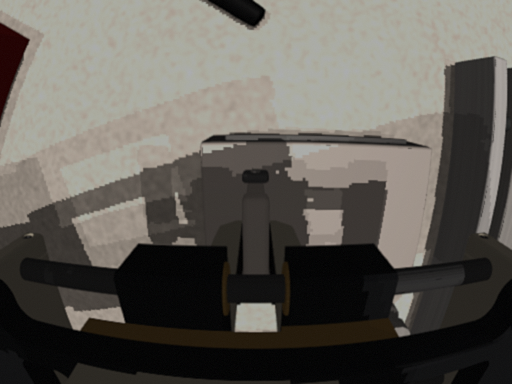

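View pics/top4.png

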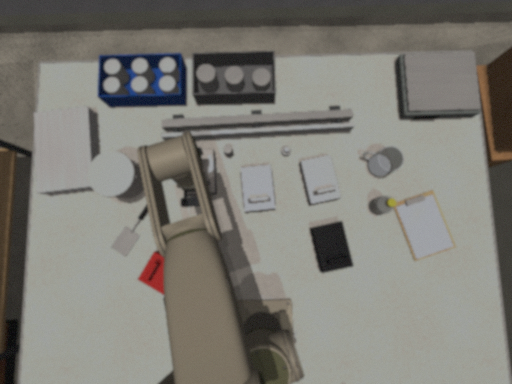

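The tote follows, with drag about 6–7 N. In the wrist view its far lid edge is at (430,150), the bumper's top front edge near column 492, and the foot of the face near column 445. I'll work out the gap.

Run:
```python
import cv2,numpy as np
a=cv2.imread("pics/wrist4.png")[50:250,380:512].astype(float); a=np.clip(a*1.6,0,255).astype('uint8'); cv2.imwrite("pics/w4c.png",cv2.resize(a,None,fx=3,fy=3,interpolation=2))
```

```text
(no output)
```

View pics/w4c.png

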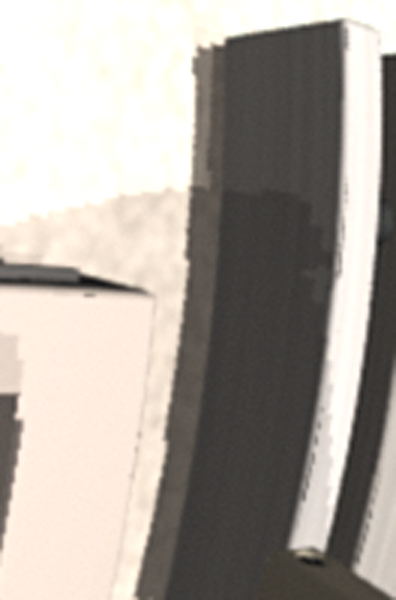

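Run:
```python
from h import *
c=np.load("wrist4.npz"); W=lambda u,v:(380+u/3-.33,50+v/3-.33)
for n,p,z in [("lid far L",(153,295),.06),("lid far",(130,480),.06),("face foot",(225,60),.012),("face foot",(213,300),.012),("face foot",(170,590),.012),("face top",(341,30),.068),("face top",(332,300),.068),("face top",(290,545),.068)]: print(n,fonz(c,W(*p),z).round(4))
```

```text
lid far L [0.6406 0.2694 0.06  ]
lid far [0.6422 0.2244 0.06  ]
face foot [0.6943 0.339  0.012 ]
face foot [0.6961 0.2658 0.012 ]
face foot [0.7013 0.1702 0.012 ]
face top [0.6909 0.342  0.068 ]
face top [0.6937 0.2742 0.068 ]
face top [0.696  0.2093 0.068 ]
```

Gap is about 54 mm, the lid yaw (~.036) matches the bumper, and the face at y=.21 is x ≈ .697.

Request:
arm_command(
  motion=[
    {"slide": [0.015, 0, 0], "turn": [0, 0, 0]},
    {"slide": [0.015, 0, 0], "turn": [0, 0, 0]},
    {"slide": [0.015, 0, 0], "turn": [0, 0, 0]},
    {"slide": [0.015, 0, 0], "turn": [0, 0, 0]},
    {"slide": [0.015, 0, 0], "turn": [0, 0, 0]},
  ],
)

```text
t: 8.37
tool_pos: [0.5517, 0.2136, 0.2637]
orientation: [-3.141, -0.052, 0.003]
force: [-7.3, 0.2, 3.3]
opening: 0.0138
```

Request:
arm_command(
  motion=[
    {"slide": [0.01, 0, 0], "turn": [0, 0, 0]},
    {"slide": [0.008, 0, 0], "turn": [0, 0, 0]},
    {"slide": [0.006, 0, 0], "turn": [0, 0, 0]},
    {"slide": [0.006, 0, 0], "turn": [0, 0, 0]},
    {"slide": [0.005, 0, 0], "turn": [0, 0, 0]},
  ],
)

```text
t: 8.78
tool_pos: [0.5656, 0.2141, 0.2638]
orientation: [3.141, 0.052, -0.002]
force: [-8.0, -0.3, 2.4]
opening: 0.0136
```

Request:
arm_command(
  motion=[
    {"slide": [0.002, 0, 0], "turn": [0, 0, 0]},
    {"slide": [0.002, 0, 0], "turn": [0, 0, 0]},
    {"slide": [0.002, 0, 0], "turn": [0, 0, 0]},
    {"slide": [0.002, 0, 0], "turn": [0, 0, 0]},
    {"slide": [0.002, 0, 0], "turn": [0, 0, 0]},
  ],
)

```text
t: 9.2
tool_pos: [0.5695, 0.2143, 0.2638]
orientation: [-3.141, -0.052, 0.002]
force: [-7.8, -0.2, 2.2]
opening: 0.0138
```

Request:
arm_command(
  motion=[
    {"slide": [0.002, 0, 0], "turn": [0, 0, 0]},
    {"slide": [0.002, 0, 0], "turn": [0, 0, 0]},
    {"slide": [0.002, 0, 0], "turn": [0, 0, 0]},
    {"slide": [0.002, 0, 0], "turn": [0, 0, 0]},
    {"slide": [0.002, 0, 0], "turn": [0, 0, 0]},
  ],
)

```text
t: 9.62
tool_pos: [0.5735, 0.2144, 0.2638]
orientation: [-3.141, -0.052, 0.002]
force: [-8.2, 0.0, 3.5]
opening: 0.0137
```

Request:
arm_command(
  motion=[
    {"slide": [0.002, 0, 0], "turn": [0, 0, 0]},
    {"slide": [0.002, 0, 0], "turn": [0, 0, 0]},
    {"slide": [0.002, 0, 0], "turn": [0, 0, 0]},
    {"slide": [0.002, 0, 0], "turn": [0, 0, 0]},
    {"slide": [0.002, 0, 0], "turn": [0, 0, 0]},
  ],
)

```text
t: 10.03
tool_pos: [0.5771, 0.2146, 0.2637]
orientation: [3.141, 0.052, -0.005]
force: [-11.6, -0.7, 6.0]
opening: 0.0135
```

Run:
```python
from plan import *
from plant import robot
import cv2
s=show()
for n in ["wrist"]:
    c=robot.read_camera(n); cv2.imwrite(f"pics/{n}5.png",c["pixels"]); np.savez(f"{n}5.npz",**c); show()
a=c["pixels"][50:250,340:512].astype(float); a=np.clip(a*1.6,0,255).astype('uint8'); cv2.imwrite("pics/w5c.png",cv2.resize(a,None,fx=3,fy=3,interpolation=2))
```

```text
t 10.03 p [0.5771 0.2146 0.2637] phi 0.0333 tilt [-0.0031 -0.0001] F [-11.61  -0.65   6.01] open 0.0135
t 10.08 p [0.5771 0.2146 0.2637] phi 0.0333 tilt [-0.0031 -0.    ] F [-10.01  -0.16   5.84] open 0.0136
```

View pics/w5c.png

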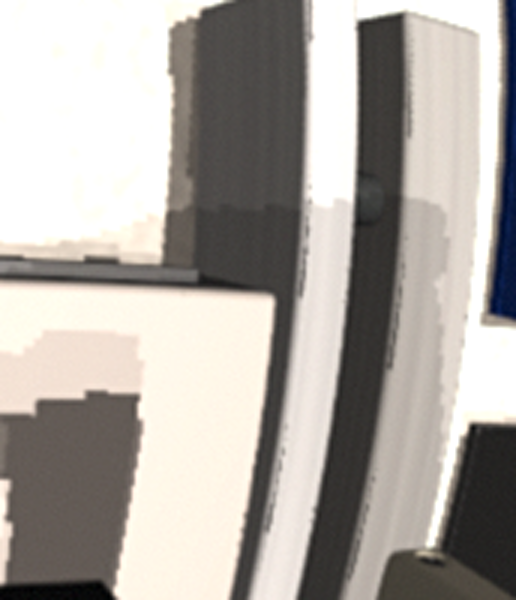

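Force rose about 3.5 N above drag, so the tote is pressing the bumper by about 3 mm. In the crop the lid's far edge at (272,295) lies right against the face, whose top edge is at (303,295), and parallel to it. I'll check the numbers.

Run:
```python
from h import *
c=np.load("wrist5.npz"); W=lambda u,v:(340+u/3-.33,50+v/3-.33)
for n,p,z in [("lid far L",(275,297),.06),("lid far",(234,590),.06),("face top",(303,20),.068),("face top",(301,297),.068),("face top",(250,595),.068)]: print(n,fonz(c,W(*p),z).round(4))
```

```text
lid far L [0.6957 0.271  0.06  ]
lid far [0.6991 0.197  0.06  ]
face top [0.6936 0.3346 0.068 ]
face top [0.6977 0.2723 0.068 ]
face top [0.6989 0.1994 0.068 ]
```

The far edge is at the face within about 2 mm, yaw .04 against .035. I'll ease back 1.5 mm, open and rise.

Request:
arm_command(
  motion=[
    {"slide": [-0.002, 0, 0], "turn": [0, 0, 0]},
    {"slide": [-0.002, 0, 0], "turn": [0, 0, 0]},
    {"slide": [0, 0, 0], "turn": [0, 0, 0]},
    {"slide": [0, 0, 0], "turn": [0, 0, 0]},
    {"slide": [0, 0, 0], "turn": [0, 0, 0]},
  ],
)

```text
t: 10.5
tool_pos: [0.5763, 0.2145, 0.2638]
orientation: [-3.141, -0.052, 0.0]
force: [-4.9, -0.2, 1.5]
opening: 0.0135
```

Request:
arm_command(
  motion=[
    {"slide": [0, 0, 0], "turn": [0, 0, 0]},
    {"slide": [0, 0, 0], "turn": [0, 0, 0]},
    {"slide": [0, 0, 0], "turn": [0, 0, 0]},
    {"slide": [0, 0, 0], "turn": [0, 0, 0]},
    {"slide": [0, 0, 0], "turn": [0, 0, 0]},
  ],
  gripper=70,
)

```text
t: 10.92
tool_pos: [0.5767, 0.2142, 0.2638]
orientation: [-3.141, -0.052, -0.001]
force: [0.2, -0.3, 0.6]
opening: 0.0425
```

Request:
arm_command(
  motion=[
    {"slide": [0, 0, -0.03], "turn": [0, 0, 0]},
    {"slide": [0, 0, -0.05], "turn": [0, 0, 0]},
    {"slide": [0, 0, -0.08], "turn": [0, 0, 0]},
    {"slide": [0, 0, -0.08], "turn": [0, 0, 0]},
    {"slide": [0, 0, -0.06], "turn": [0, 0, 0]},
  ],
)

```text
t: 11.33
tool_pos: [0.5766, 0.2143, 0.3875]
orientation: [-3.14, -0.052, -0.005]
force: [0.0, -0.6, 1.0]
opening: 0.0648
```

Run:
```python
from plan import *
s=show(); rows(s["tool_pos"],phi(s),[(.449,-.001,.375,.068,8)])
```

```text
t 11.33 p [0.5766 0.2143 0.3875] phi 0.033 tilt [0.003  0.0007] F [ 0.04 -0.6   1.03] open 0.0648
0 ([-0.0421, 0.0659, 0.0039], np.float64(-0.0087))
0 ([-0.0424, 0.0657, 0.0039], np.float64(-0.0087))
0 ([-0.0427, 0.0656, 0.0039], np.float64(-0.0087))
0 ([-0.0429, 0.0654, 0.0039], np.float64(-0.0087))
0 ([-0.0432, 0.0652, 0.0039], np.float64(-0.0087))
1 ([-0.0435, 0.065, 0.0039], np.float64(-0.0087))
1 ([-0.0438, 0.0648, 0.0039], np.float64(-0.0087))
1 ([-0.0441, 0.0646, 0.0039], np.float64(-0.0087))
```

Request:
arm_command(
  motion=[
    {"slide": [-0.042, 0.066, 0], "turn": [0, 0, -0.009]},
    {"slide": [-0.042, 0.066, 0], "turn": [0, 0, -0.009]},
    {"slide": [-0.043, 0.066, 0], "turn": [0, 0, -0.009]},
    {"slide": [-0.043, 0.065, 0], "turn": [0, 0, -0.009]},
    {"slide": [-0.043, 0.065, 0.02], "turn": [0, 0, -0.009]},
  ],
)

```text
t: 11.75
tool_pos: [0.4964, 0.0787, 0.3782]
orientation: [3.14, 0.088, 0.006]
force: [0.7, -0.2, 0.6]
opening: 0.065
```

Request:
arm_command(
  motion=[
    {"slide": [-0.043, 0.065, 0.02], "turn": [0, 0, -0.009]},
    {"slide": [-0.044, 0.065, 0], "turn": [0, 0, -0.009]},
    {"slide": [-0.044, 0.065, 0], "turn": [0, 0, -0.009]},
    {"slide": [0, 0, 0], "turn": [0, 0, 0]},
    {"slide": [0, 0, 0], "turn": [0, 0, 0]},
  ],
)

```text
t: 12.17
tool_pos: [0.4488, -0.0025, 0.3687]
orientation: [3.14, 0.104, 0.003]
force: [-0.1, -0.0, -0.4]
opening: 0.0648
```

Run:
```python
from plan import *
from plant import robot
import cv2
s=show()
for n in ["wrist"]:
    c=robot.read_camera(n); cv2.imwrite(f"pics/{n}6.png",c["pixels"]); np.savez(f"{n}6.npz",**c); show()
a=c["pixels"][110:235,215:385].astype(float); a=np.clip(a*1.6,0,255).astype('uint8'); cv2.imwrite("pics/w6c.png",cv2.resize(a,None,fx=4.6,fy=4.6,interpolation=2))
```

```text
t 12.17 p [ 0.4488 -0.0025  0.3687] phi 0.0661 tilt [ 0.002  -0.0002] F [-0.09 -0.02 -0.41] open 0.0648
t 12.22 p [ 0.4493 -0.0017  0.3687] phi 0.0673 tilt [0.002  0.0001] F [-0.26  0.19 -0.  ] open 0.0654
```

View pics/wrist6.png

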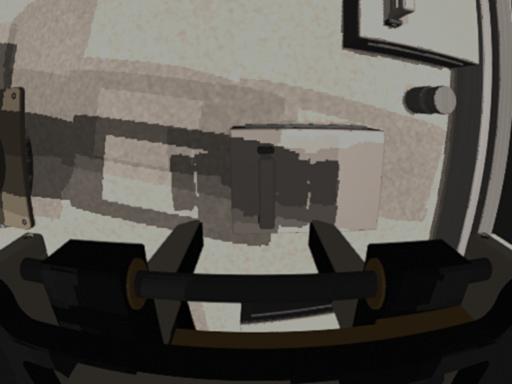

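View pics/w6c.png

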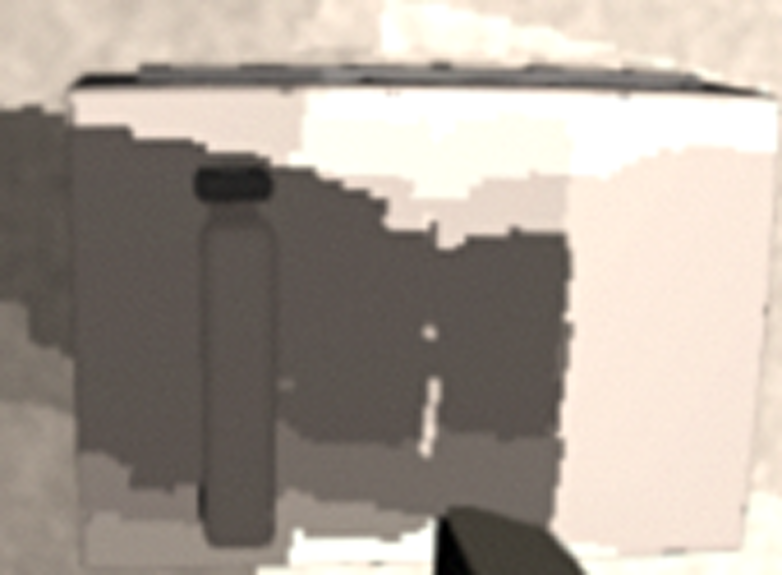

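The wrist view shows the middle tote at (230–383, 125–235) with its bar near column 267. The left tote stands at the bumper at top right. Crop bar: u 200–275, v 215–547.

Run:
```python
from h import *
from plan import *
c=np.load("wrist6.npz"); W=lambda u,v:(215+u/4.6-.39,110+v/4.6-.39)
for n,p,z in [("bar c",(238,381),.104),("bar top",(238,213),.104),("bar bot",(239,547),.104),("c1",(73,87),.06),("c2",(775,95),.06),("c3",(743,550),.06),("c4",(82,567),.06)]: print(n,fonz(c,W(*p),z).round(4))
s=show(); rows(s["tool_pos"],phi(s),[(.459,-.001,.264,.068,4)])
```

```text
bar c [0.4574 0.0017 0.104 ]
bar top [0.455  0.0329 0.104 ]
bar bot [ 0.4601 -0.0314  0.104 ]
c1 [0.4209 0.0507 0.06  ]
c2 [0.5749 0.0628 0.06  ]
c3 [ 0.5854 -0.0451  0.06  ]
c4 [ 0.4278 -0.0571  0.06  ]
t 12.22 p [ 0.4493 -0.0017  0.3687] phi 0.0673 tilt [0.002  0.0001] F [-0.26  0.19 -0.  ] open 0.0654
0 ([0.0061, -0.0, 0.0654], np.float64(-0.0004))
0 ([0.0061, -0.0, 0.0654], np.float64(-0.0004))
0 ([0.0061, -0.0, 0.0654], np.float64(-0.0004))
0 ([0.0061, -0.0, 0.0654], np.float64(-0.0004))
```

The bar is 64 mm, centred at (.4575,.001), yaw ≈ .077, and agrees with the lid. Descending and closing.

Request:
arm_command(
  motion=[
    {"slide": [0.01, -0.003, 0.07], "turn": [0, 0, -0.008]},
    {"slide": [0.01, -0.003, 0.07], "turn": [0, 0, -0.008]},
    {"slide": [0, 0, 0.07], "turn": [0, 0, 0]},
    {"slide": [0, 0, 0.03], "turn": [0, 0, 0]},
    {"slide": [0, 0, 0.02], "turn": [0, 0, 0]},
  ],
)

```text
t: 12.63
tool_pos: [0.4567, 0.0027, 0.2615]
orientation: [-3.138, -0.123, 0.005]
force: [0.4, -0.9, 0.1]
opening: 0.065
```

Request:
arm_command(
  motion=[
    {"slide": [0, 0, 0], "turn": [0, 0, 0]},
    {"slide": [0, 0, 0], "turn": [0, 0, 0]},
    {"slide": [0, 0, 0], "turn": [0, 0, 0]},
    {"slide": [0, 0, 0], "turn": [0, 0, 0]},
    {"slide": [0, 0, 0], "turn": [0, 0, 0]},
  ],
)

```text
t: 13.05
tool_pos: [0.4576, 0.0016, 0.2648]
orientation: [3.139, 0.121, 0.004]
force: [0.7, 0.5, -0.4]
opening: 0.0653
```

Run:
```python
from plan import *
show()
```

```text
t 13.05 p [0.4576 0.0016 0.2648] phi 0.0771 tilt [ 0.0023 -0.0002] F [ 0.73  0.54 -0.45] open 0.0653
```

Request:
arm_command(
  motion=[
    {"slide": [0, 0, 0.002], "turn": [0, 0, 0]},
    {"slide": [0, 0, 0], "turn": [0, 0, 0]},
    {"slide": [0, 0, 0], "turn": [0, 0, 0]},
    {"slide": [0, 0, 0], "turn": [0, 0, 0]},
    {"slide": [0, 0, 0], "turn": [0, 0, 0]},
  ],
  gripper=0,
)

```text
t: 13.47
tool_pos: [0.457, 0.0015, 0.2628]
orientation: [-3.139, -0.121, -0.0]
force: [0.3, -0.0, 0.0]
opening: 0.0365
```

Request:
arm_command(
  motion=[
    {"slide": [0, 0, 0], "turn": [0, 0, 0]},
    {"slide": [0, 0, 0], "turn": [0, 0, 0]},
    {"slide": [0, 0, 0], "turn": [0, 0, 0]},
    {"slide": [0, 0, 0], "turn": [0, 0, 0]},
    {"slide": [0, 0, 0], "turn": [0, 0, 0]},
  ],
)

```text
t: 13.88
tool_pos: [0.4571, 0.0016, 0.2628]
orientation: [3.139, 0.121, 0.0]
force: [-0.1, -0.0, -0.3]
opening: 0.0138
```

Request:
arm_command(
  motion=[
    {"slide": [0, 0, 0], "turn": [0, 0, 0]},
    {"slide": [0, 0, 0], "turn": [0, 0, 0]},
    {"slide": [0, 0, 0], "turn": [0, 0, 0]},
    {"slide": [0, 0, 0], "turn": [0, 0, 0]},
    {"slide": [0, 0, 0], "turn": [0, 0, 0]},
  ],
)

```text
t: 14.3
tool_pos: [0.457, 0.0016, 0.2627]
orientation: [-3.139, -0.121, -0.0]
force: [0.0, -0.9, 0.2]
opening: 0.0139
```

Request:
arm_command(
  motion=[
    {"slide": [0.002, 0, -0.0045], "turn": [0, 0, 0]},
    {"slide": [0.002, 0, -0.0045], "turn": [0, 0, 0]},
    {"slide": [0.002, 0, -0.0045], "turn": [0, 0, 0]},
    {"slide": [0.002, 0, -0.0045], "turn": [0, 0, 0]},
    {"slide": [0.002, 0, -0.0045], "turn": [0, 0, 0]},
  ],
)

```text
t: 14.72
tool_pos: [0.461, 0.0019, 0.2719]
orientation: [-3.139, -0.121, 0.0]
force: [0.0, 0.4, -2.0]
opening: 0.0137
```

Request:
arm_command(
  motion=[
    {"slide": [0, 0, 0], "turn": [0, 0, 0]},
    {"slide": [0, 0, 0], "turn": [0, 0, 0]},
    {"slide": [0, 0, 0], "turn": [0, 0, 0]},
    {"slide": [0, 0, 0], "turn": [0, 0, 0]},
    {"slide": [0, 0, 0], "turn": [0, 0, 0]},
  ],
)

```text
t: 15.13
tool_pos: [0.4609, 0.0019, 0.2716]
orientation: [-3.139, -0.121, 0.0]
force: [-0.3, -0.1, -2.0]
opening: 0.0139
```

Request:
arm_command(
  motion=[
    {"slide": [0, 0, 0], "turn": [0, 0, 0]},
    {"slide": [0, 0, 0], "turn": [0, 0, 0]},
    {"slide": [0, 0, 0], "turn": [0, 0, 0]},
    {"slide": [0, 0, 0], "turn": [0, 0, 0]},
    {"slide": [0, 0, 0], "turn": [0, 0, 0]},
  ],
)

```text
t: 15.55
tool_pos: [0.461, 0.0019, 0.2717]
orientation: [-3.139, -0.121, 0.0]
force: [-0.2, 0.2, -1.8]
opening: 0.014
```

Run:
```python
from plan import *
from plant import robot
import cv2
s=show()
for n in ["wrist"]:
    c=robot.read_camera(n); cv2.imwrite(f"pics/{n}7.png",c["pixels"]); np.savez(f"{n}7.npz",**c); show()
```

```text
t 15.55 p [0.461  0.0019 0.2717] phi 0.077 tilt [-0.0002  0.    ] F [-0.17  0.22 -1.8 ] open 0.014
t 15.6 p [0.461  0.0019 0.2718] phi 0.077 tilt [-0.  0.] F [ 0.35  0.55 -1.33] open 0.0138
```

View pics/wrist7.png

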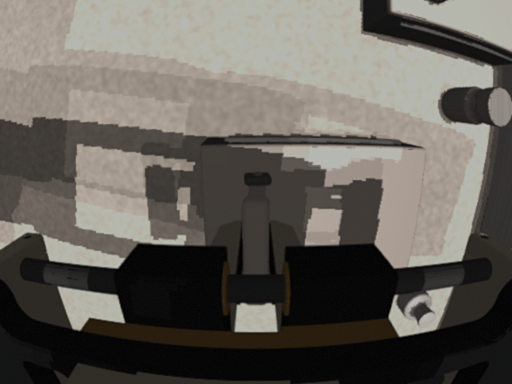

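The middle tote lifts with about 2 N, so it is light. I'll put it down along the reverse path, release and rise, then go to the right tote (handle expected near (.487,-.228)).

Request:
arm_command(
  motion=[
    {"slide": [-0.002, 0, 0.0045], "turn": [0, 0, 0]},
    {"slide": [-0.002, 0, 0.0045], "turn": [0, 0, 0]},
    {"slide": [-0.002, 0, 0.0045], "turn": [0, 0, 0]},
    {"slide": [-0.002, 0, 0.0045], "turn": [0, 0, 0]},
    {"slide": [-0.002, 0, 0.004], "turn": [0, 0, 0]},
  ],
)

```text
t: 16.02
tool_pos: [0.4568, 0.0016, 0.2627]
orientation: [-3.139, -0.121, 0.0]
force: [-1.6, 1.3, 13.5]
opening: 0.0143
```

Request:
arm_command(
  motion=[
    {"slide": [0, 0, 0], "turn": [0, 0, 0]},
    {"slide": [0, 0, 0], "turn": [0, 0, 0]},
    {"slide": [0, 0, 0], "turn": [0, 0, 0]},
    {"slide": [0, 0, 0], "turn": [0, 0, 0]},
    {"slide": [0, 0, 0], "turn": [0, 0, 0]},
  ],
  gripper=70,
)

```text
t: 16.43
tool_pos: [0.4571, 0.0016, 0.2631]
orientation: [3.139, 0.121, 0.001]
force: [-0.1, 0.3, -1.0]
opening: 0.0428
```

Request:
arm_command(
  motion=[
    {"slide": [0, 0, -0.03], "turn": [0, 0, 0]},
    {"slide": [0, 0, -0.05], "turn": [0, 0, 0]},
    {"slide": [0, 0, -0.07], "turn": [0, 0, 0]},
    {"slide": [0, 0, -0.07], "turn": [0, 0, 0]},
    {"slide": [0, 0, -0.05], "turn": [0, 0, 0]},
  ],
)

```text
t: 16.85
tool_pos: [0.4572, 0.0016, 0.3735]
orientation: [3.139, 0.121, 0.003]
force: [0.8, 0.2, 0.4]
opening: 0.0649
```

Run:
```python
from plan import *
s=show(); rows(s["tool_pos"],phi(s),[(.477,-.228,.37,.178,8)])
```

```text
t 16.85 p [0.4572 0.0016 0.3735] phi 0.077 tilt [ 0.0022 -0.0002] F [0.78 0.25 0.44] open 0.0649
0 ([0.0006, 0.072, 0.0011], np.float64(-0.0252))
0 ([-0.0003, 0.072, 0.0011], np.float64(-0.0252))
0 ([-0.0012, 0.072, 0.0011], np.float64(-0.0252))
0 ([-0.0021, 0.072, 0.0011], np.float64(-0.0252))
0 ([-0.003, 0.0719, 0.0011], np.float64(-0.0252))
1 ([-0.0039, 0.0719, 0.0011], np.float64(-0.0252))
1 ([-0.0048, 0.0719, 0.0011], np.float64(-0.0252))
1 ([-0.0057, 0.0718, 0.0011], np.float64(-0.0252))
```

Request:
arm_command(
  motion=[
    {"slide": [0, 0.072, 0], "turn": [0, 0, -0.025]},
    {"slide": [0, 0.072, 0], "turn": [0, 0, -0.025]},
    {"slide": [-0.001, 0.072, 0], "turn": [0, 0, -0.025]},
    {"slide": [-0.002, 0.072, 0], "turn": [0, 0, -0.025]},
    {"slide": [-0.003, 0.072, 0], "turn": [0, 0, -0.025]},
  ],
)

```text
t: 17.27
tool_pos: [0.4692, -0.1432, 0.3712]
orientation: [3.134, 0.22, 0.001]
force: [1.3, 0.2, 0.3]
opening: 0.0653
```

Request:
arm_command(
  motion=[
    {"slide": [-0.004, 0.072, 0], "turn": [0, 0, -0.025]},
    {"slide": [-0.005, 0.072, 0], "turn": [0, 0, -0.025]},
    {"slide": [-0.006, 0.072, 0], "turn": [0, 0, -0.025]},
    {"slide": [0, 0, 0], "turn": [0, 0, 0]},
    {"slide": [0, 0, 0], "turn": [0, 0, 0]},
  ],
)

```text
t: 17.68
tool_pos: [0.4763, -0.2295, 0.3707]
orientation: [-3.129, -0.273, 0.001]
force: [-0.5, 0.3, 0.5]
opening: 0.0652
```

Run:
```python
from plan import *
from plant import robot
import cv2
s=show()
for n in ["wrist"]:
    c=robot.read_camera(n); cv2.imwrite(f"pics/{n}8.png",c["pixels"]); np.savez(f"{n}8.npz",**c); show()
a=c["pixels"][110:240,215:385].astype(float); a=np.clip(a*1.6,0,255).astype('uint8'); cv2.imwrite("pics/w8c.png",cv2.resize(a,None,fx=4.6,fy=4.6,interpolation=2))
```

```text
t 17.68 p [ 0.4763 -0.2295  0.3707] phi 0.1744 tilt [-0.0004  0.0004] F [-0.54  0.27  0.47] open 0.0652
t 17.73 p [ 0.4763 -0.2284  0.3707] phi 0.1755 tilt [-0.0005  0.0007] F [-0.55  1.1  -0.54] open 0.0653
```

View pics/wrist8.png

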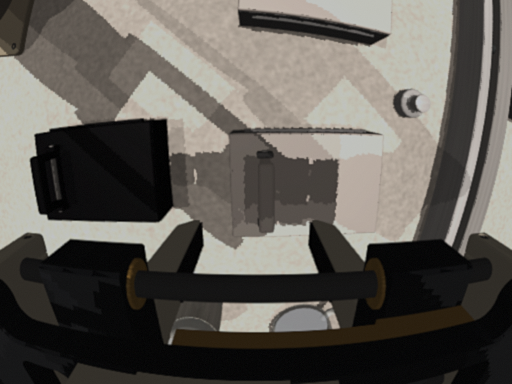

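View pics/w8c.png

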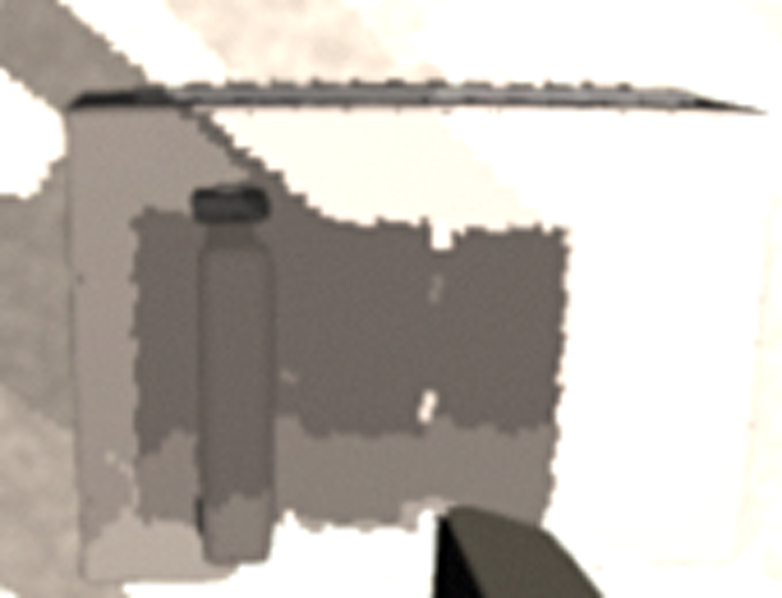

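The right tote is at (232–383, 130–238), its bar near column 267, with the black look-alike to its left. Crop bar: u 198–273, v 235–563.

Run:
```python
from h import *
from plan import *
c=np.load("wrist8.npz"); W=lambda u,v:(215+u/4.6-.39,110+v/4.6-.39)
for n,p,z in [("bar c",(236,399),.104),("bar top",(236,232),.104),("bar bot",(237,563),.104),("c1",(68,107),.06),("c4",(82,582),.06),("c2",(768,112),.06)]: print(n,fonz(c,W(*p),z).round(4))
t=np.load("top0.npz"); print("oil cap",onz(t,(393,202),.15).round(3),"jug",onz(t,(378,165),.12).round(3))
s=show();
```

```text
bar c [ 0.484  -0.2282  0.104 ]
bar top [ 0.4783 -0.1972  0.104 ]
bar bot [ 0.4903 -0.2609  0.104 ]
c1 [ 0.4414 -0.1839  0.06  ]
c4 [ 0.4609 -0.2904  0.06  ]
c2 [ 0.5936 -0.1548  0.06  ]
oil cap [ 0.432 -0.437  0.15 ] jug [ 0.562 -0.407  0.12 ]
t 17.73 p [ 0.4763 -0.2284  0.3707] phi 0.1755 tilt [-0.0005  0.0007] F [-0.55  1.1  -0.54] open 0.0653
```

The bar is centred at (.484,-.229), length 64 mm, yaw .186. Descending and closing.

Request:
arm_command(
  motion=[
    {"slide": [0.01, 0.0025, 0.07], "turn": [0, 0, -0.01]},
    {"slide": [0.01, 0.0025, 0.07], "turn": [0, 0, -0.01]},
    {"slide": [0, 0, 0.07], "turn": [0, 0, 0]},
    {"slide": [0, 0, 0.03], "turn": [0, 0, 0]},
    {"slide": [0, 0, 0.027], "turn": [0, 0, 0]},
  ],
)

```text
t: 18.15
tool_pos: [0.4842, -0.2274, 0.2625]
orientation: [-3.126, -0.295, 0.003]
force: [0.4, -0.0, 0.4]
opening: 0.065
```

Request:
arm_command(
  motion=[
    {"slide": [0, 0, 0], "turn": [0, 0, 0]},
    {"slide": [0, 0, 0], "turn": [0, 0, 0]},
    {"slide": [0, 0, 0], "turn": [0, 0, 0]},
    {"slide": [0, 0, 0], "turn": [0, 0, 0]},
    {"slide": [0, 0, 0], "turn": [0, 0, 0]},
  ],
)

```text
t: 18.57
tool_pos: [0.4852, -0.2291, 0.2657]
orientation: [3.126, 0.293, 0.003]
force: [0.4, -0.3, 0.2]
opening: 0.0651
```

Run:
```python
from plan import *
show()
```

```text
t 18.57 p [ 0.4852 -0.2291  0.2657] phi 0.1869 tilt [ 0.0022 -0.0013] F [ 0.4  -0.35  0.23] open 0.0651
```

Request:
arm_command(
  motion=[
    {"slide": [-0.001, 0, 0.005], "turn": [0, 0, 0]},
    {"slide": [0, 0, 0], "turn": [0, 0, 0]},
    {"slide": [0, 0, 0], "turn": [0, 0, 0]},
    {"slide": [0, 0, 0], "turn": [0, 0, 0]},
    {"slide": [0, 0, 0], "turn": [0, 0, 0]},
  ],
  gripper=0,
)

```text
t: 18.98
tool_pos: [0.4842, -0.2289, 0.2621]
orientation: [-3.128, -0.293, 0.0]
force: [0.2, 1.0, 0.1]
opening: 0.0365
```

Request:
arm_command(
  motion=[
    {"slide": [0, 0, 0], "turn": [0, 0, 0]},
    {"slide": [0, 0, 0], "turn": [0, 0, 0]},
    {"slide": [0, 0, 0], "turn": [0, 0, 0]},
    {"slide": [0, 0, 0], "turn": [0, 0, 0]},
    {"slide": [0, 0, 0], "turn": [0, 0, 0]},
  ],
)

```text
t: 19.4
tool_pos: [0.4844, -0.2288, 0.2622]
orientation: [3.128, 0.293, 0.001]
force: [1.4, 0.5, -2.1]
opening: 0.0137
```

Request:
arm_command(
  motion=[
    {"slide": [0, 0, 0], "turn": [0, 0, 0]},
    {"slide": [0, 0, 0], "turn": [0, 0, 0]},
    {"slide": [0, 0, 0], "turn": [0, 0, 0]},
    {"slide": [0, 0, 0], "turn": [0, 0, 0]},
    {"slide": [0, 0, 0], "turn": [0, 0, 0]},
  ],
)

```text
t: 19.82
tool_pos: [0.4844, -0.2288, 0.2621]
orientation: [-3.128, -0.293, -0.001]
force: [3.3, 0.2, -2.1]
opening: 0.0138
```

Request:
arm_command(
  motion=[
    {"slide": [0.002, 0, -0.0045], "turn": [0, 0, 0]},
    {"slide": [0.002, 0, -0.0045], "turn": [0, 0, 0]},
    {"slide": [0.002, 0, -0.0045], "turn": [0, 0, 0]},
    {"slide": [0.002, 0, -0.0045], "turn": [0, 0, 0]},
    {"slide": [0.002, 0, -0.0045], "turn": [0, 0, 0]},
  ],
)

```text
t: 20.23
tool_pos: [0.4881, -0.228, 0.2709]
orientation: [-3.127, -0.293, 0.001]
force: [0.3, -0.4, -7.2]
opening: 0.0137
```

Request:
arm_command(
  motion=[
    {"slide": [0, 0, 0], "turn": [0, 0, 0]},
    {"slide": [0, 0, 0], "turn": [0, 0, 0]},
    {"slide": [0, 0, 0], "turn": [0, 0, 0]},
    {"slide": [0, 0, 0], "turn": [0, 0, 0]},
    {"slide": [0, 0, 0], "turn": [0, 0, 0]},
  ],
)

```text
t: 20.65
tool_pos: [0.4881, -0.2281, 0.271]
orientation: [-3.128, -0.293, 0.001]
force: [0.5, 0.0, -5.7]
opening: 0.0135
```

Request:
arm_command(
  motion=[
    {"slide": [0, 0, 0], "turn": [0, 0, 0]},
    {"slide": [0, 0, 0], "turn": [0, 0, 0]},
    {"slide": [0, 0, 0], "turn": [0, 0, 0]},
    {"slide": [0, 0, 0], "turn": [0, 0, 0]},
    {"slide": [0, 0, 0], "turn": [0, 0, 0]},
  ],
)

```text
t: 21.07
tool_pos: [0.4881, -0.2281, 0.2711]
orientation: [-3.128, -0.293, 0.0]
force: [-0.9, -0.5, -4.9]
opening: 0.0143
```

Request:
arm_command(
  motion=[
    {"slide": [0, 0, 0], "turn": [0, 0, 0]},
    {"slide": [0, 0, 0], "turn": [0, 0, 0]},
    {"slide": [0, 0, 0], "turn": [0, 0, 0]},
    {"slide": [0, 0, 0], "turn": [0, 0, 0]},
    {"slide": [0, 0, 0], "turn": [0, 0, 0]},
  ],
)

```text
t: 21.48
tool_pos: [0.4882, -0.2281, 0.2711]
orientation: [-3.128, -0.293, 0.0]
force: [-1.0, 0.5, -5.5]
opening: 0.0139
```

Run:
```python
from plan import *
from plant import robot
import cv2
s=show()
for n in ["scene","wrist"]:
    c=robot.read_camera(n); cv2.imwrite(f"pics/{n}9.png",c["pixels"]); np.savez(f"{n}9.npz",**c); show()
    if n=="scene": cv2.imwrite("pics/s9c.png",cv2.resize(c["pixels"][140:360,150:410],None,fx=2.7,fy=2.7,interpolation=2))
```

```text
t 21.48 p [ 0.4882 -0.2281  0.2711] phi 0.187 tilt [-0.0001  0.    ] F [-1.01  0.46 -5.55] open 0.0139
t 21.53 p [ 0.4882 -0.2281  0.2711] phi 0.187 tilt [-0.0001  0.    ] F [-1.14  0.31 -5.08] open 0.0138
t 21.58 p [ 0.4882 -0.2281  0.2711] phi 0.187 tilt [-0.0001  0.    ] F [-1.18  0.81 -5.43] open 0.014
```

View pics/s9c.png

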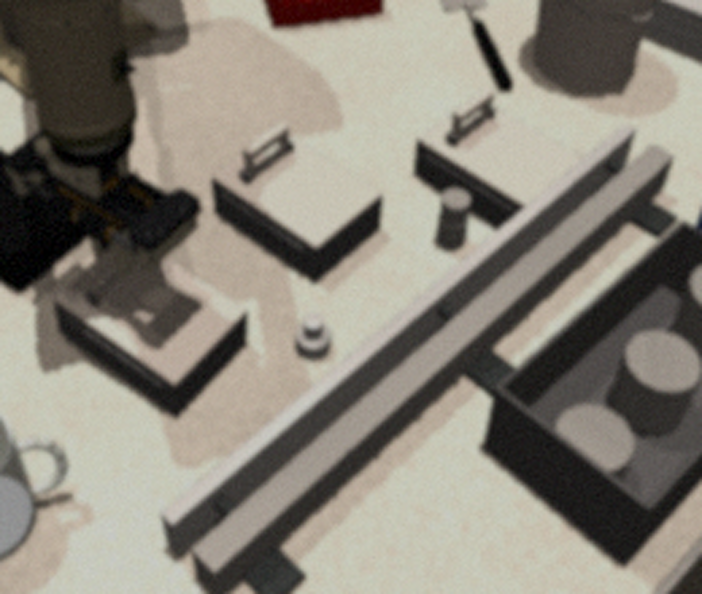

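The force holds at about 5.4 N, so the right tote is full. The middle tote stands where it was, and the left one is at the bumper. Before lowering, I'll check that the near end really is raised.

Run:
```python
import cv2,numpy as np
from h import *
a=np.load("scene0.npz")["pixels"];b=np.load("scene9.npz")["pixels"]
g=lambda x:cv2.cvtColor(x,cv2.COLOR_BGR2GRAY)
o=np.hstack([cv2.resize(x[240:300,160:215],None,fx=7,fy=7,interpolation=2) for x in(a,b)]); cv2.imwrite("pics/cmp.png",o)
s=np.load("scene0.npz")
for z in (0,.01): print(proj(s,(.461,-.289,.06+z)), proj(s,(.4515,-.2335,z)))
```

```text
[168.26823504 251.08978784] [186.12185184 252.15179363]
[167.65831565 248.72172981] [185.65898059 249.9436825 ]
```

View pics/cmp.png

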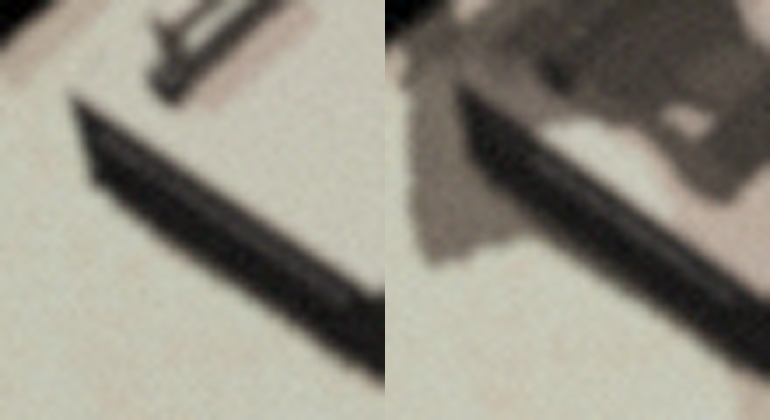

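The near end is visibly raised: the bottom corner is up about 20 zoomed pixels, roughly 1 cm. I'll lower it, grip harder for the turn, and drag while turning about the tote's centre from .187 to .035.

Run:
```python
from plan import *
s=show(); rows([.4882,-.2281,.2625],.187,[(.548,-.220,.2625,.035,15)])
```

```text
t 21.58 p [ 0.4882 -0.2281  0.2711] phi 0.187 tilt [-0.0001  0.    ] F [-1.18  0.81 -5.43] open 0.014
0 ([0.01, 0.0005, 0.0], 0.0203)
0 ([0.01, 0.0004, 0.0], 0.0203)
0 ([0.0101, 0.0003, 0.0], 0.0203)
0 ([0.0101, 0.0002, 0.0], 0.0203)
0 ([0.0101, 0.0001, 0.0], 0.0203)
1 ([0.0101, 0.0, 0.0], 0.0203)
1 ([0.0101, -0.0001, 0.0], 0.0203)
1 ([0.0101, -0.0002, 0.0], 0.0203)
1 ([0.0101, -0.0003, 0.0], 0.0203)
1 ([0.0101, -0.0004, 0.0], 0.0203)
2 ([0.01, -0.0005, 0.0], 0.0203)
2 ([0.01, -0.0006, 0.0], 0.0203)
2 ([0.01, -0.0007, 0.0], 0.0203)
2 ([0.01, -0.0008, 0.0], 0.0203)
2 ([0.01, -0.0009, 0.0], 0.0203)
```

Request:
arm_command(
  motion=[
    {"slide": [0, 0, 0.005], "turn": [0, 0, 0]},
    {"slide": [0, 0, 0.005], "turn": [0, 0, 0]},
    {"slide": [0, 0, 0.005], "turn": [0, 0, 0]},
    {"slide": [0, 0, 0.005], "turn": [0, 0, 0]},
    {"slide": [0, 0, 0.001], "turn": [0, 0, 0]},
  ],
  grip_force=40,
)

```text
t: 22.0
tool_pos: [0.488, -0.2282, 0.2622]
orientation: [-3.128, -0.293, 0.001]
force: [-4.3, -1.3, -1.9]
opening: 0.0134
```

Request:
arm_command(
  motion=[
    {"slide": [0.01, 0, 0], "turn": [0, 0, 0.02]},
    {"slide": [0.01, 0, 0], "turn": [0, 0, 0.02]},
    {"slide": [0.01, 0, 0], "turn": [0, 0, 0.02]},
    {"slide": [0.01, 0, 0], "turn": [0, 0, 0.02]},
    {"slide": [0.01, 0, 0], "turn": [0, 0, 0.02]},
  ],
)

```text
t: 22.42
tool_pos: [0.5084, -0.2246, 0.2627]
orientation: [-3.134, -0.214, -0.0]
force: [-2.8, 0.8, -4.6]
opening: 0.0136
```

Request:
arm_command(
  motion=[
    {"slide": [0.01, 0, 0], "turn": [0, 0, 0.02]},
    {"slide": [0.01, 0, 0], "turn": [0, 0, 0.02]},
    {"slide": [0.01, 0, 0], "turn": [0, 0, 0.02]},
    {"slide": [0.01, 0, 0], "turn": [0, 0, 0.02]},
    {"slide": [0.01, 0, 0], "turn": [0, 0, 0.02]},
  ],
)

```text
t: 22.83
tool_pos: [0.5282, -0.2224, 0.2627]
orientation: [-3.139, -0.135, 0.0]
force: [-3.1, 0.8, -2.8]
opening: 0.0135
```

Request:
arm_command(
  motion=[
    {"slide": [0.01, -0.001, 0], "turn": [0, 0, 0.02]},
    {"slide": [0.01, -0.001, 0], "turn": [0, 0, 0.02]},
    {"slide": [0.01, -0.001, 0], "turn": [0, 0, 0.02]},
    {"slide": [0.01, -0.001, 0], "turn": [0, 0, 0.02]},
    {"slide": [0.01, -0.001, 0], "turn": [0, 0, 0.02]},
  ],
)

```text
t: 23.25
tool_pos: [0.548, -0.219, 0.2627]
orientation: [-3.141, -0.057, 0.0]
force: [-3.5, 0.3, -4.8]
opening: 0.0137
```

Run:
```python
from plan import *
from plant import robot
import cv2
s=show()
for n in ["wrist"]:
    c=robot.read_camera(n); cv2.imwrite(f"pics/{n}10.png",c["pixels"]); np.savez(f"{n}10.npz",**c); show()
a=c["pixels"][60:260,250:512].astype(float); a=np.clip(a*1.6,0,255).astype('uint8'); cv2.imwrite("pics/w10c.png",cv2.resize(a,None,fx=3,fy=3,interpolation=2))
```

```text
t 23.25 p [ 0.548  -0.219   0.2627] phi 0.036 tilt [-0.  0.] F [-3.46  0.34 -4.83] open 0.0137
t 23.3 p [ 0.5486 -0.2189  0.2629] phi 0.0354 tilt [ 0.001 -0.   ] F [-1.53  0.86 -4.35] open 0.0135
```

View pics/w10c.png

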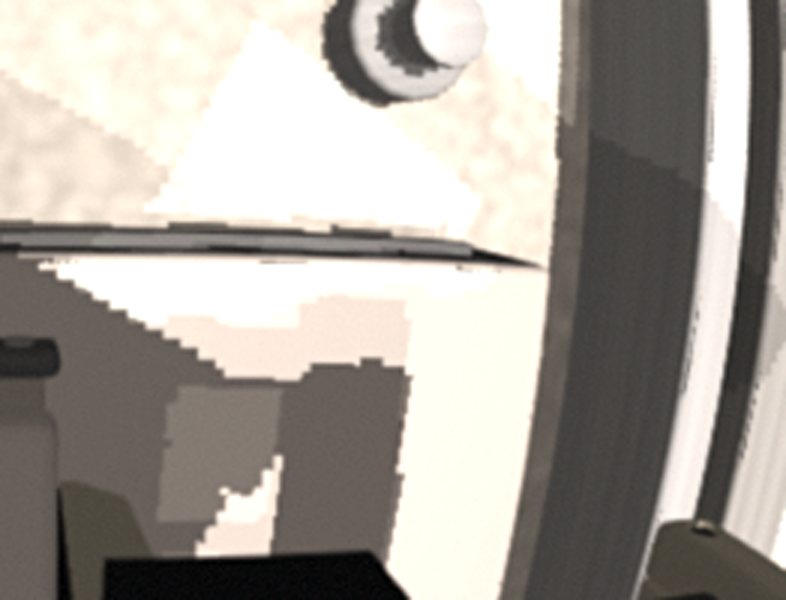

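The crop shows the tote turned, its lid far edge at (547,268) with the bumper's top front edge at (700,268), and the cutter well clear. I'll measure the gap and yaw.

Run:
```python
from h import *
c=np.load("wrist10.npz"); W=lambda u,v:(250+u/3-.33,60+v/3-.33)
for n,p,z in [("lid far L",(547,268),.06),("lid far",(500,598),.06),("lid edge near",(40,260),.06),("face top",(708,60),.068),("face top",(702,268),.068),("face top",(645,570),.068)]: print(n,fonz(c,W(*p),z).round(4))
```

```text
lid far L [ 0.6673 -0.1625  0.06  ]
lid far [ 0.6721 -0.2469  0.06  ]
lid edge near [ 0.5499 -0.1684  0.06  ]
face top [ 0.7076 -0.1065  0.068 ]
face top [ 0.7113 -0.1571  0.068 ]
face top [ 0.7137 -0.2371  0.068 ]
```

The gap is about 42 mm, with yaw .053 against a face yaw of .035. The near end is still carrying about 4 N, so I'll lower 1.5 mm while dragging on and turn slightly more.

Request:
arm_command(
  motion=[
    {"slide": [0.012, 0, 0.002], "turn": [0, 0, 0.006]},
    {"slide": [0.012, 0, 0.002], "turn": [0, 0, 0.006]},
    {"slide": [0.012, 0, 0], "turn": [0, 0, 0.006]},
    {"slide": [0.012, 0, 0], "turn": [0, 0, 0.006]},
    {"slide": [0.012, 0, 0], "turn": [0, 0, 0.006]},
  ],
)

```text
t: 23.72
tool_pos: [0.5717, -0.2188, 0.2621]
orientation: [3.141, 0.034, -0.001]
force: [-8.0, 0.6, 4.4]
opening: 0.0136
```

Request:
arm_command(
  motion=[
    {"slide": [0.007, 0, 0], "turn": [0, 0, 0]},
    {"slide": [0.005, 0, 0], "turn": [0, 0, 0]},
    {"slide": [0.005, 0, 0], "turn": [0, 0, 0]},
    {"slide": [0.004, 0, 0], "turn": [0, 0, 0]},
    {"slide": [0.004, 0, 0], "turn": [0, 0, 0]},
  ],
)

```text
t: 24.13
tool_pos: [0.5816, -0.2186, 0.2621]
orientation: [3.141, 0.034, -0.001]
force: [-8.4, -0.1, 4.6]
opening: 0.0135
```

Request:
arm_command(
  motion=[
    {"slide": [0.002, 0, 0], "turn": [0, 0, 0]},
    {"slide": [0.002, 0, 0], "turn": [0, 0, 0]},
    {"slide": [0.002, 0, 0], "turn": [0, 0, 0]},
    {"slide": [0.002, 0, 0], "turn": [0, 0, 0]},
    {"slide": [0.002, 0, 0], "turn": [0, 0, 0]},
  ],
)

```text
t: 24.55
tool_pos: [0.5855, -0.2185, 0.2621]
orientation: [3.141, 0.034, -0.001]
force: [-7.9, -0.3, 3.9]
opening: 0.0135
```

Request:
arm_command(
  motion=[
    {"slide": [0.002, 0, 0], "turn": [0, 0, 0]},
    {"slide": [0.002, 0, 0], "turn": [0, 0, 0]},
    {"slide": [0.002, 0, 0], "turn": [0, 0, 0]},
    {"slide": [0.002, 0, 0], "turn": [0, 0, 0]},
    {"slide": [0.002, 0, 0], "turn": [0, 0, 0]},
  ],
)

```text
t: 24.97
tool_pos: [0.5895, -0.2185, 0.2621]
orientation: [3.141, 0.034, -0.001]
force: [-8.8, 0.6, 4.5]
opening: 0.0135
```

Request:
arm_command(
  motion=[
    {"slide": [0.002, 0, 0], "turn": [0, 0, 0]},
    {"slide": [0.002, 0, 0], "turn": [0, 0, 0]},
    {"slide": [0.002, 0, 0], "turn": [0, 0, 0]},
    {"slide": [0.002, 0, 0], "turn": [0, 0, 0]},
    {"slide": [0.002, 0, 0], "turn": [0, 0, 0]},
  ],
)

```text
t: 25.38
tool_pos: [0.5926, -0.2186, 0.262]
orientation: [3.141, 0.034, -0.006]
force: [-17.1, -0.8, 9.3]
opening: 0.0135
```

Run:
```python
from plan import *
from plant import robot
import cv2
s=show()
for n in ["wrist"]:
    c=robot.read_camera(n); cv2.imwrite(f"pics/{n}11.png",c["pixels"]); np.savez(f"{n}11.npz",**c); show()
a=c["pixels"][60:260,250:512].astype(float); a=np.clip(a*1.6,0,255).astype('uint8'); cv2.imwrite("pics/w11c.png",cv2.resize(a,None,fx=3,fy=3,interpolation=2))
```

```text
t 25.38 p [ 0.5926 -0.2186  0.262 ] phi 0.0215 tilt [-0.0037 -0.0009] F [-17.13  -0.79   9.31] open 0.0135
t 25.43 p [ 0.5927 -0.2187  0.2621] phi 0.0215 tilt [-0.0036 -0.0009] F [-15.17  -1.1    8.4 ] open 0.014
```

View pics/w11c.png

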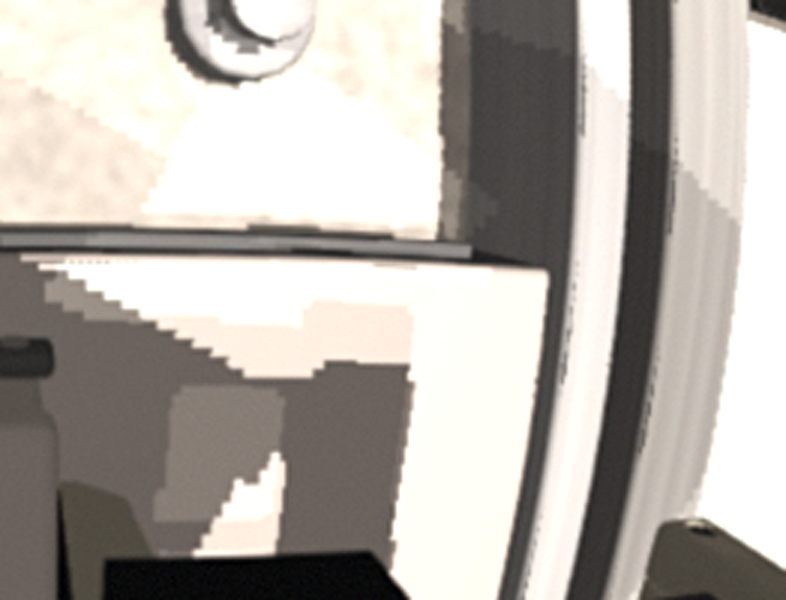

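Contact is clear, and the lid edge in the crop runs parallel to the bumper and against it. The force is up about 7 N, partly because the bar presses down, so the bumper is pressed well under 6 mm. I'll ease back 2 mm and 1 mm up, then release.

Request:
arm_command(
  motion=[
    {"slide": [-0.002, 0, -0.001], "turn": [0, 0, 0]},
    {"slide": [-0.002, 0, -0.001], "turn": [0, 0, 0]},
    {"slide": [0, 0, 0], "turn": [0, 0, 0]},
    {"slide": [0, 0, 0], "turn": [0, 0, 0]},
    {"slide": [0, 0, 0], "turn": [0, 0, 0]},
  ],
)

```text
t: 25.85
tool_pos: [0.5918, -0.2185, 0.2621]
orientation: [3.141, 0.034, -0.001]
force: [-6.6, -1.8, -0.3]
opening: 0.0137
```

Request:
arm_command(
  motion=[
    {"slide": [0, 0, 0], "turn": [0, 0, 0]},
    {"slide": [0, 0, 0], "turn": [0, 0, 0]},
    {"slide": [0, 0, 0], "turn": [0, 0, 0]},
    {"slide": [0, 0, 0], "turn": [0, 0, 0]},
    {"slide": [0, 0, 0], "turn": [0, 0, 0]},
  ],
  gripper=70,
)

```text
t: 26.27
tool_pos: [0.5924, -0.2179, 0.2625]
orientation: [3.141, 0.035, 0.002]
force: [0.5, -0.3, 0.7]
opening: 0.0422
```

Request:
arm_command(
  motion=[
    {"slide": [0, 0, -0.03], "turn": [0, 0, 0]},
    {"slide": [0, 0, -0.05], "turn": [0, 0, 0]},
    {"slide": [0, 0, -0.08], "turn": [0, 0, 0]},
    {"slide": [0, 0, -0.08], "turn": [0, 0, 0]},
    {"slide": [0, 0, -0.08], "turn": [0, 0, 0]},
  ],
)

```text
t: 26.68
tool_pos: [0.5918, -0.2178, 0.3922]
orientation: [3.141, 0.035, 0.0]
force: [0.5, 0.1, 1.3]
opening: 0.0652
```

Request:
arm_command(
  motion=[
    {"slide": [-0.08, 0, -0.05], "turn": [0, 0, 0]},
    {"slide": [-0.08, 0, 0], "turn": [0, 0, 0]},
    {"slide": [-0.08, 0, 0], "turn": [0, 0, 0]},
    {"slide": [-0.08, 0, 0], "turn": [0, 0, 0]},
    {"slide": [-0.08, 0, 0], "turn": [0, 0, 0]},
  ],
)

```text
t: 27.1
tool_pos: [0.4306, -0.2212, 0.4111]
orientation: [3.14, 0.035, 0.002]
force: [-1.3, -0.4, 0.9]
opening: 0.0647
```

Request:
arm_command(
  motion=[
    {"slide": [0, 0, 0], "turn": [0, 0, 0]},
    {"slide": [0, 0, 0], "turn": [0, 0, 0]},
    {"slide": [0, 0, 0], "turn": [0, 0, 0]},
    {"slide": [0, 0, 0], "turn": [0, 0, 0]},
    {"slide": [0, 0, 0], "turn": [0, 0, 0]},
  ],
)

```text
t: 27.52
tool_pos: [0.4329, -0.2214, 0.4103]
orientation: [3.141, 0.036, 0.001]
force: [-0.0, 0.1, 0.3]
opening: 0.0653
```

Run:
```python
from plan import *
from plant import robot
import cv2
s=show()
for n in ["wrist","top","scene"]:
    c=robot.read_camera(n); cv2.imwrite(f"pics/{n}12.png",c["pixels"]); np.savez(f"{n}12.npz",**c)
    if n=="top": a=c["pixels"][90:240,150:370]; cv2.imwrite("pics/t12c.png",cv2.resize(a,None,fx=3.6,fy=3.6,interpolation=2))
```

```text
t 27.52 p [ 0.4329 -0.2214  0.4103] phi 0.0227 tilt [ 0.0005 -0.0001] F [-0.02  0.07  0.25] open 0.0653
```

View pics/wrist12.png

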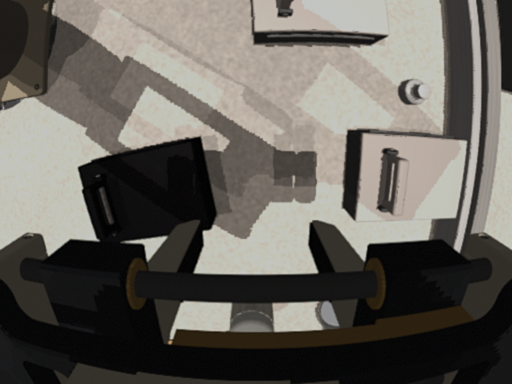

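View pics/t12c.png

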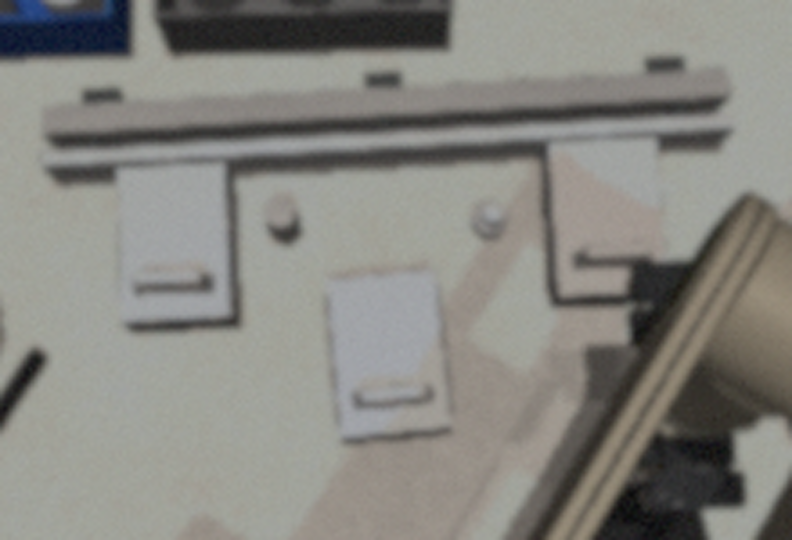

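View pics/scene12.png

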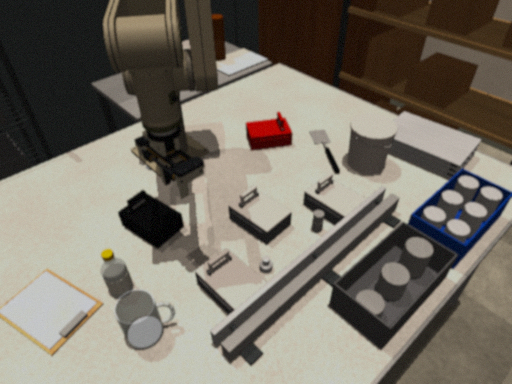

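The top crop shows left and right totes touching the bumper at rows 163 and 140, the middle one untouched at (390,350), and shaker and cutter in place. A numeric check follows.

Run:
```python
from h import *
c=np.load("top12.npz"); C=lambda u,v:(150+u/3.6-.36,90+v/3.6-.36)
q=dict(L=[(116,169),(230,161),(237,320),(126,325)],R=[(547,145),(658,138),(553,300)],M=[(328,277),(436,268),(452,428),(341,437)])
for n,p in q.items():
    P=np.array([onz(c,C(*x),.06)[:2] for x in p]); print(n,P.round(3).tolist(),"yaw far",round(np.arctan2(P[1,0]-P[0,0],P[0,1]-P[1,1]),3),"yaw side L",round(np.arctan2(*(P[0]-P[-1])[::-1]),3))
w=np.load("wrist12.npz")
im=np.clip(w["pixels"][110:240,330:512].astype(float)*1.3,0,255).astype('uint8'); cv2.imwrite("pics/w12c.png",cv2.resize(im,None,fx=4.3,fy=4.3,interpolation=2))
for n,p,z in [("shaker",(282,205),.07),("cutter",(489,212),.04)]: print(n,onz(c,C(*p),z).round(3))
```

```text
L [[0.696, 0.274], [0.702, 0.159], [0.539, 0.153], [0.536, 0.263]] yaw far 0.048 yaw side L 0.069
R [[0.71, -0.161], [0.715, -0.273], [0.552, -0.161]] yaw far 0.04 yaw side L -0.002
M [[0.58, 0.062], [0.587, -0.046], [0.427, -0.057], [0.42, 0.051]] yaw far 0.061 yaw side L 0.063
shaker [0.652 0.106 0.07 ]
cutter [ 0.648 -0.102  0.04 ]
```

View pics/w12c.png

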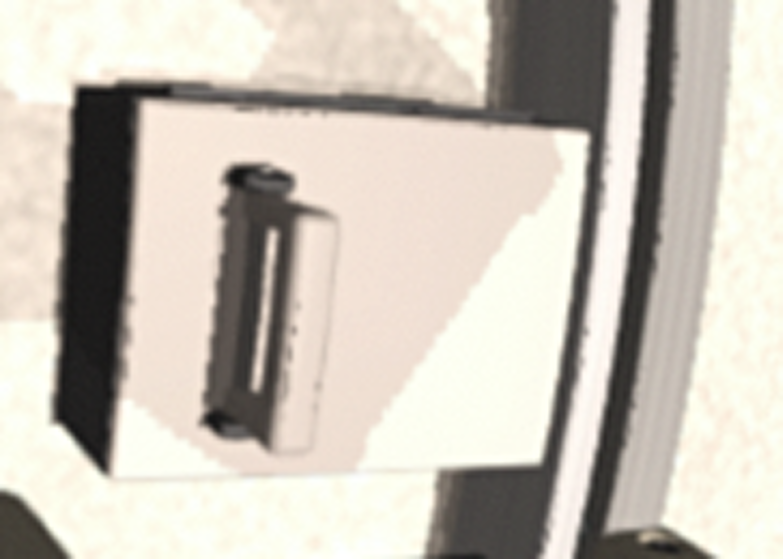

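Run:
```python
from h import *
c=np.load("wrist12.npz"); W=lambda u,v:(330+u/4.3-.38,110+v/4.3-.38)
P=np.array([fonz(c,W(*p),.06)[:2] for p in [(137,97),(590,132),(547,465),(112,477)]]); print(P.round(4).tolist())
ex=P[1]-P[0]+P[2]-P[3]; ey=P[0]-P[3]+P[1]-P[2]; print("yaw x",np.arctan2(ex[1],ex[0]),"yaw y",np.arctan2(-ey[0],ey[1]))
print([fonz(c,W(*p),.068)[:2].round(4).tolist() for p in [(612,20),(603,132),(572,400),(547,540)]])
```

```text
[[0.5526, -0.1677], [0.7119, -0.1645], [0.7168, -0.2734], [0.5567, -0.2755]]
yaw x 0.016453298733930047 yaw y 0.041772710502154704
[[0.7103, -0.1292], [0.7106, -0.1636], [0.7149, -0.2486], [0.7178, -0.2968]]
```

Right tote: far edge within about 2 mm of the face, yaw .02–.04 against about .04. Left: far edge about .699 against a face at .697, yaw .05–.07 against .035. Middle hasn't moved. The gripper is clear of everything, so I'm handing in.

Run:
```python
from plant import robot
print(robot.close_job())
```

```text
the job is handed in; nothing more can be done
None
```

I raised the handle end of all three totes from left to right; two were full and are now against the bumper. I handed in at about 27.7 s. No verdict is reported back.

| Tote | Lift force | Result |
|---|---|---|
| Left | about 6.3 N, full | slid back to the bumper |
| Middle | about 2 N, light | set down where it was |
| Right | about 5.4 N, full | turned about 0.15 rad while sliding, then set against the bumper |

**Against the bumper:** In the last images both full totes have their far edges within about 2 mm of the bumper face. The left tote's yaw is .05–.07 rad and the right's .02–.04, against about .035–.04 for the bumper.

**Left alone:** The middle tote is within a few mm of its start, and the shaker and cutter within about 3 mm. The other bystanders look unmoved, and the gripper is clear of everything.

**Disagreements:**
- The two ways of reading yaw differed by .02–.04 rad, which is pixel noise and still inside the 0.1 rad limit.
- The right tote's push peaked at 17 N against about 8.5 N of drag, which suggests the bumper was pressed 7 mm at most. I could not read the bumper joint directly.

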